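Square two plywood blocks into the gluing corner

ROBOT

A 6-joint arm with a two-finger parallel gripper is mounted at the origin on the work surface. World frame = base frame: x ahead of the robot, y to its left, z up, the work surface at z = 0. Lengths are in m, angles in rad, forces in N, time in s.
With the tool pointing down it reaches from about 0.4 to 0.825 m from the base axis. Payload 7 kg.
Tool frame: the origin (TCP) lies on the centre line of the jaws, within the pads' length; the fingertips stand 22 mm ahead of it and the grasp point (between the pads) lies 3 mm ahead of it; z points along the fingers, y is the direction in which the jaws open and shut (so a half turn about z gives the same grasp; the last joint's range is limited). The gripper opens to 88 mm and grips with 3 to 60 N. Pads are 19 mm wide; open, the fingers measure 130 mm over their backs; the gripper's body (78 mm by 193 mm) begins 47 mm behind the grasp point.
Start: joints at [1.512, 0.359, 0.012, 0, -1.224, -0.288], TCP at [0.229, 0.635, 0.211] pointing down, gripper open.
Joint ranges: [-3.07, 3.07], [-1.43, 2.12], [-1.02, 1.25], [-3.03, 1.67], [-3.05, -0], [-3.03, 3.03]. Speed limits (rad/s): [2.39, 2.39, 3.01, 3.14, 3.14, 3.14].

INTERFACE

Orientations are given as [roll, pitch, yaw] about the fixed x, y, z axes, in that order (R = Rz(yaw) Ry(pitch) Rx(roll)).
In Python, from station import arm gives the robot as it stands. The module is installed in compiled form; this text tells all that it offers.
- The arm moves only by the tool arm_command, never from a script. Its argument "motion" is a list of rows, each a list of 3 entries, a list of its own where there are three numbers: the shift along the tool's x, y, z in mm, then the turn, a rotation vector about the tool's x, y, z in degrees, then the opening, from 0 (shut) to 1 (fully open). In form: [[[tx, ty, tz], [wx, wy, wz], grip], ...]. A call has 1 to 20 rows; each row shifts and turns the commanded pose from where the row before left it, along the tool's axes as they then stand; what a row does not reach is not made up. A row lasts 1/12 s, in which the tool goes at most 41.7 mm and 7.16 degrees, less where a joint would pass 70% of its speed; a pose out of reach is approached as far as the arm can. A call is refused whole if a number of a shift passes 41.7 or a number of a turn 7.16, either way. A call with a gripper value outside its range is refused whole. The fingers move at their own pace and stop on an object; "newtons" is the grip in N (left out, the last holds). Time passes only in rows, so rows that do not move let the fingers close. It gives the time, the measured TCP pose, the force and the opening at its end, in the units of the state.
- arm.get_state(): the state, without advancing time (a new reading comes with each control period).
- arm.grab_frame(name): name is "scene" or "side" or "wrist"; returns the picture (400x640x3 uint8, red, green, blue); there is no depth.
- arm.camera_info(name): a dict with "fov_y" (degrees; the focal length in pixels is half the picture's height over the tangent of half this angle, whatever the lens; pixels are square), "cx", "cy" (the principal point, pixels), "view" (4x4, takes a point from world to camera coordinates); the wrist camera has in their place "tool_from_camera" (4x4, takes a point from camera to tool coordinates, whose origin is the TCP and whose axes are the flange's). Camera axes: x right, y down, z forward; pixel columns grow to the right and rows downward; lengths in m; the calibration is good to about 2 mm. A picture is of the moment at which its call begins: read the wrist's pose just before it. camera_info takes no time and is no camera call.
- arm.job_done(): hands the job in, once; it reports no verdict.
The state is a dict: "t": time; "q": joint angles; "qd": joint speeds; "joint_efforts": joint torques, N m; "eef_pos": TCP position; "ee_rot": TCP orientation; "force": force on the tool from outside, world axes, zero at the start; "moment": the same for the moment, N m; "width": finger opening in m.
Only numpy, scipy, OpenCV 4.12 (cv2) and the standard library are available. Lean on these libraries where they do the work, as an engineer would, in place of code of your own. Each camera call takes 0.05 s, during which the arm holds its last target. There are 200 camera calls.

TASK

Stack the two plywood boards from the rack in the corner jig, the thicker one underneath, both lying flat and pushed snug against both fences, with their long sides along the fence that has the gap. Do one board completely before fetching the next, the thicker first: take it out of the rack, lay it down flat on the cutting mat and let go of it, then take it again by its long edges and bring it to the jig. Leave everything else where it is, the aluminium plate in the rack included.

Things in the scene. Friction and masses are not known exactly. Their poses are not given: they have to be found in the camera images.
- board_a: one of two plain plywood boards 110 mm long, 56 wide; one is 12 mm thick, the other 16, which one is not told: pinch it and read the finger opening. Origin at its middle; x along the length, y through the thickness, z along the width. 40 to 90 g. Starts upright in a rack slot on a long edge, top edge 62 mm above the table. Flat, its y is vertical, up or down (either will do)
- board_b: one of two plain plywood boards 110 mm long, 56 wide; one is 12 mm thick, the other 16, which one is not told: pinch it and read the finger opening. Origin at its middle; x along the length, y through the thickness, z along the width. 40 to 90 g. Starts upright in a rack slot on a long edge, top edge 62 mm above the table. Flat, its y is vertical, up or down (either will do)
- rack: low wooden rack, fixed, left or right of the mat: base 220 (x) by 130 (y) by 6 mm, origin centre of its underside, z up. Three slots run along y at x = -70, 0, +70 mm, each 19 mm wide between lips 100 mm long, 5 thick, tops 22 mm above the table. Boards and aluminium plate stand upright in the slots in any order, free of each other, their long side along the slot
- mat: flat green cutting mat, fixed, between rack and jig: 200 (x) by 260 (y) by 3 mm, origin at the centre of its underside, z up. The roll of tape lies on its far half (towards +x)
- jig: corner jig, fixed, on the mat's other side: base 110 (x) by 160 (y) by 6 mm, origin centre of underside, z up; two fences 12 mm thick, tops 38 mm above the table. The one with the finger gap runs along y, inner face x = +30, pieces y = -55 to -23 and +33 to +72; the other along x from -30 to +30, inner face y = +60. Sides -x, -y open. A snug board has its middle at x = +2, y = +5 mm, length along y
- plate: bystander, to be left where it is: aluminium plate 75 mm long, 40 mm wide, 8 mm thick, standing on a long edge in a slot of the rack; origin at its middle, x along its length, y through its thickness
- tape: bystander, to be left where it is: roll of masking tape lying flat on the mat, 90 mm across, 22 mm high, origin at the centre of its underside
- eraser: bystander, to be left where it is: white eraser 45 by 22 by 13 mm on the table on the robot's side of the rack or jig
- pencil: bystander, to be left where it is: flat carpenter's pencil 150 by 12 by 8 mm lying on the table between the robot and the mat; x along it
- knife: bystander, to be left where it is: grey craft knife 152 by 18 by 12 mm lying on the table on the robot's side of the rack or jig; x along it
- glue: bystander, to be left where it is: white glue bottle standing beyond the mat, 48 mm across, 120 mm high; origin under its foot
- mug: bystander, to be left where it is: white mug standing beyond the mat, 80 mm across, 90 mm high; origin under its foot

How it is judged:
By the outcome, as a careful person would: the job done as asked, in the order asked, and still so for the second after the job is handed in, with the robot touching nothing.
It also fails if it takes over 72 s, if anything falls off the work surface, if the arm or the gripper's body presses on something with over 40 N, if the wrist force passes 120 N, or if a joint passes its speed limit or range.

## Working session

There is one attempt and no reset: what is moved stays moved. The work goes in short steps, Python scripts to look and compute and a tool call to move; the robot and the scene stay as the last step left them, time stands still between calls to the robot, and variables do not carry over. Pictures are saved under pics/ and viewed, on a budget of 10 in all, crops included, one or two more only if the job needs it, and the job is handed in when it is done.

Besides the shell and the picture viewer there is one more tool, called after "Call:" in YAML: its name, and indented under it one key for each argument. arm_command: Moves the arm, as the interface text tells. Its arguments: {"type":"object","properties":{"motion":{"type":"array","items":{"type":"array"}},"newtons":{"type":"number"}},"required":["motion"]}

```bash
mkdir -p pics
cat > h.py <<'E'
import numpy as np, cv2
from station import arm
def save(n,f,crop=None,s=1):
    im=arm.grab_frame(n)[:,:,::-1]
    np.save('pics/'+f+'.npy',im)
    if crop: x0,y0,x1,y1=crop; im=im[y0:y1,x0:x1]
    cv2.imwrite('pics/'+f+'.png',cv2.resize(im,None,fx=s,fy=s,interpolation=cv2.INTER_CUBIC))
def K(ci): return 200/np.tan(np.radians(ci['fov_y'])/2)
def ray(n,u,v):
    ci=arm.camera_info(n);f=K(ci)
    d=np.array([(u-ci['cx'])/f,(v-ci['cy'])/f,1])
    if n=='wrist':
        from scipy.spatial.transform import Rotation as R
        s=arm.get_state();T=np.eye(4);T[:3,:3]=R.from_euler('xyz',s['ee_rot']).as_matrix();T[:3,3]=s['eef_pos']
        M=T@np.array(ci['tool_from_camera'])
    else: M=np.linalg.inv(np.array(ci['view']))
    return M[:3,3],M[:3,:3]@d
def at(n,u,v,z):
    o,d=ray(n,u,v);return np.round(o+d*(z-o[2])/d[2],4)
E
python3 - <<'E'
from h import *
print({k:np.round(v,3).tolist() for k,v in arm.get_state().items()})
for n in('scene','side','wrist'):print(n,arm.camera_info(n))
save('scene','s0',s=1.25);save('side','d0',s=1.25)
E
```

```text
{'t': 0.0, 'q': [1.512, 0.359, 0.011, -0.0, -1.224, -0.288], 'qd': [0.0, 0.001, 0.0, -0.002, -0.002, -0.0], 'joint_efforts': [0.0, -58.271, 29.306, 6.997, 0.007, -0.0], 'eef_pos': [0.229, 0.634, 0.21], 'ee_rot': [3.14, -0.0, -0.347], 'force': [0.348, 0.298, 0.014], 'moment': [-0.018, 0.02, -0.011], 'width': 0.087}
scene {'fov_y': 42.1248845728782, 'cx': 332.5787127182387, 'cy': 200.37599945437663, 'view': array([[-0.78787645,  0.61550401, -0.02013723,  0.4129001 ],
       [ 0.45193787,  0.55567248, -0.69783971, -0.17794863],
       [-0.41833344, -0.55891225, -0.71597083,  1.4311908 ],
       [ 0.        ,  0.        ,  0.        ,  1.        ]])}
side {'fov_y': 54.40737431744646, 'cx': 315.7433579284536, 'cy': 191.66378042693665, 'view': array([[ 0.99892739, -0.04566063, -0.00769287, -0.51960952],
       [-0.03886209, -0.73639816, -0.67543134,  0.04902206],
       [ 0.02517561,  0.67500582, -0.73738276,  0.98857847],
       [ 0.        ,  0.        ,  0.        ,  1.        ]])}
wrist {'fov_y': 60.98168941213673, 'cx': 314.4639044882858, 'cy': 201.59939730340702, 'tool_from_camera': array([[ 8.41792691e-06, -9.63694281e-01, -2.67008113e-01,
         7.14820142e-02],
       [ 9.99999831e-01,  1.63516898e-04, -5.58643603e-04,
        -2.66389856e-05],
       [ 5.82021983e-04, -2.67008063e-01,  9.63694119e-01,
        -1.74567450e-01],
       [ 0.00000000e+00,  0.00000000e+00,  0.00000000e+00,
         1.00000000e+00]])}
```

View pics/s0.png

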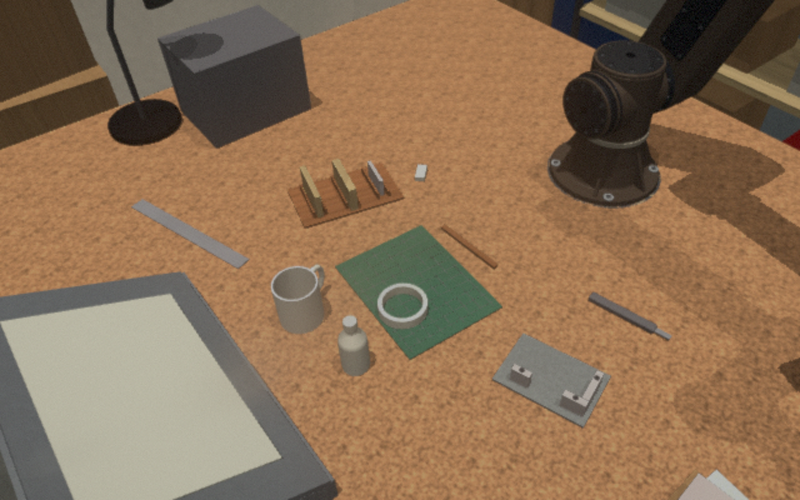

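View pics/d0.png

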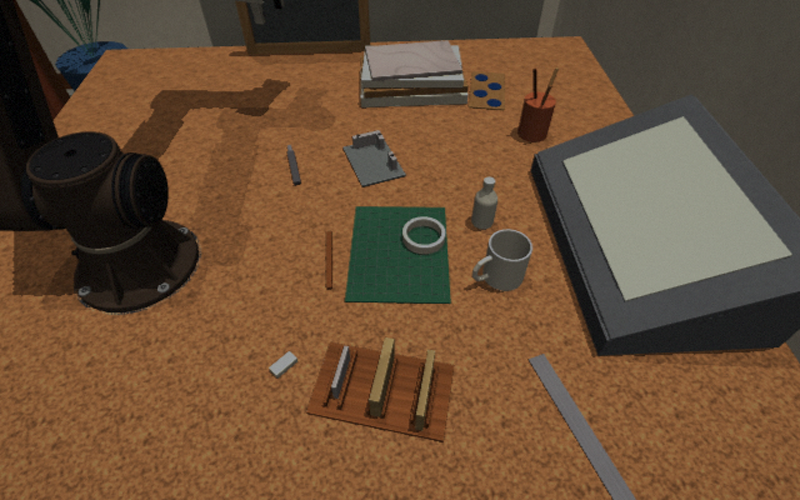

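The scene camera shows the rack at about (345,192), the mat at (418,290) and the jig at (550,378). The side camera shows the plate in the slot nearest the robot and the boards in the middle and far slots, with the middle one looking thicker. Next I'll enlarge the rack and jig.

Run:
```python
from h import *
d=np.load('pics/d0.npy');s=np.load('pics/s0.npy')
def c(im,x0,y0,w,h,k):return cv2.resize(im[y0:y0+h,x0:x0+w],None,fx=k,fy=k,interpolation=cv2.INTER_CUBIC)
top=np.hstack([c(d,240,265,130,90,6)[:, :780]])
cv2.imwrite('pics/c1.png',top)
bot=np.hstack([c(d,270,100,60,50,6.5),c(s,390,265,100,75,4)[:300]*1 if 0 else cv2.resize(c(s,390,265,100,75,4),(433,325))])
cv2.imwrite('pics/c2.png',bot)
print(top.shape,bot.shape)
```

```text
(540, 780, 3) (325, 823, 3)
```

View pics/c1.png

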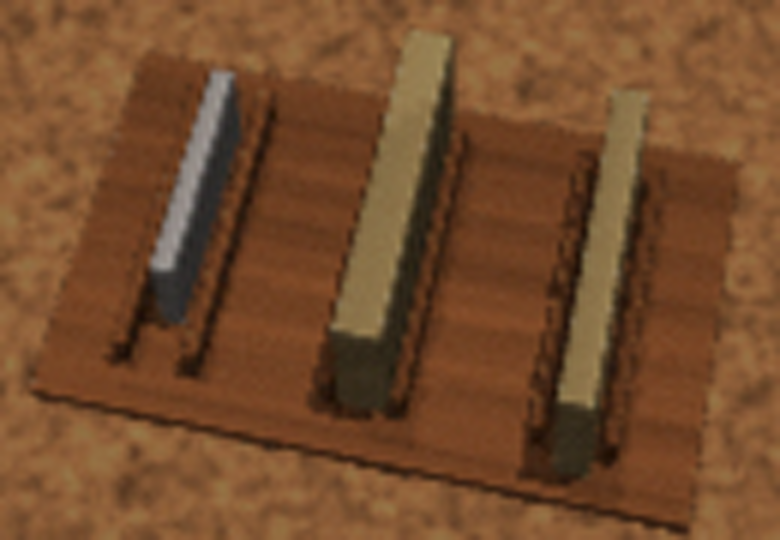

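View pics/c2.png

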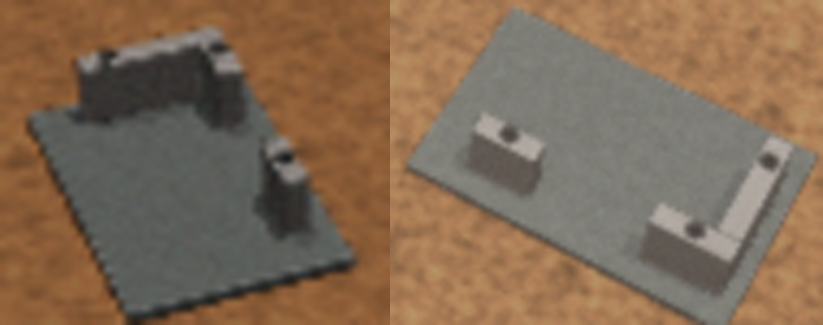

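Run:
```python
from h import *
D=lambda u,v,z:at('side',240+u/6,265+v/6,z)
J=lambda u,v,z:at('side',270+u/6.5,100+v/6.5,z)
S=lambda u,v,z:at('scene',390+u/4.33,265+v/4.33,z)
def show(n,P):
    print(n,*[p[:2].tolist() for p in P],'mean',np.mean(P,0)[:2])
    for a,b in zip(P,P[1:]+P[:1]):e=b-a;print('   len %.4f ang %.1f'%(np.hypot(*e[:2]),np.degrees(np.arctan2(e[1],e[0]))))
show('rack',[D(*p,.006) for p in[(35,390),(690,527),(740,160),(145,50)]])
show('mid',[D(*p,.062) for p in[(332,330),(382,338),(452,38),(405,32)]])
show('far',[D(*p,.062) for p in[(558,402),(598,408),(648,95),(613,90)]])
show('plate',[D(*p,.046) for p in[(150,268),(172,268),(238,75),(212,70)]])
show('jigside',[J(*p,.006) for p in[(30,125),(128,318),(352,262)]])
show('jigscene',[S(*p,.006) for p in[(122,8),(17,165),(325,325),(428,157)]])
show('fence scene top, gap piece short, long outer line',[S(*p,.038) for p in[(90,112),(155,148),(260,205),(352,245),(400,150)]])
for n,P,z in(('matside',[(348,300),(450,300),(446,207),(357,207)],.003),('tapeside',[(402,235),(445,237),(424,218),(424,256)],.022),('pencil',[(329,232),(329,288)],.008),('mug',[(488,245),(530,248)],.09),('glue',[(489,180)],.12)):
    print(n,[at('side',u/1.25,v/1.25,z)[:2].tolist() for u,v in P])
print('matscene',[at('scene',u/1.25,v/1.25,.003)[:2].tolist() for u,v in[(337,268),(420,228),(500,304),(413,352)]])
print('rackscene',[at('scene',u/1.25,v/1.25,.006)[:2].tolist() for u,v in[(289,193),(305,222),(403,197),(388,166)]])
```

```text
rack [0.3665, -0.3303] [0.5772, -0.385] [0.6094, -0.2589] [0.3972, -0.204] mean [ 0.487575 -0.29455 ]
   len 0.2177 ang -14.6
   len 0.1301 ang 75.7
   len 0.2192 ang 165.5
   len 0.1300 ang -103.7
mid [0.467, -0.3398] [0.4825, -0.3431] [0.5089, -0.2382] [0.493, -0.235] mean [ 0.48785  -0.289025]
   len 0.0158 ang -12.0
   len 0.1082 ang 75.9
   len 0.0162 ang 168.6
   len 0.1080 ang -103.9
far [0.5354, -0.366] [0.5474, -0.3684] [0.5733, -0.2632] [0.5618, -0.2607] mean [ 0.554475 -0.314575]
   len 0.0122 ang -11.3
   len 0.1083 ang 76.2
   len 0.0118 ang 167.7
   len 0.1086 ang -104.1
plate [0.4076, -0.3087] [0.4148, -0.3091] [0.435, -0.2394] [0.426, -0.237] mean [ 0.42085 -0.27355]
   len 0.0072 ang -3.2
   len 0.0726 ang 73.8
   len 0.0093 ang 165.1
   len 0.0740 ang -104.4
jigside [0.406, 0.3509] [0.4536, 0.2064] [0.5563, 0.2396] mean [0.47196667 0.26563333]
   len 0.1521 ang -71.8
   len 0.1079 ang 17.9
   len 0.1870 ang 143.5
jigscene [0.457, 0.2133] [0.5596, 0.248] [0.51, 0.3939] [0.4069, 0.3649] mean [0.483375 0.305025]
   len 0.1083 ang 18.7
   len 0.1541 ang 108.8
   len 0.1071 ang -164.3
   len 0.1597 ang -71.7
fence scene top, gap piece short, long outer line [0.5297, 0.262] [0.5204, 0.2945] [0.5054, 0.3448] [0.4891, 0.3838] [0.435, 0.3645] mean [0.49592 0.32992]
   len 0.0338 ang 106.0
   len 0.0525 ang 106.6
   len 0.0423 ang 112.7
   len 0.0574 ang -160.4
   len 0.1396 ang -47.3
matside [[0.4266, -0.1139], [0.6191, -0.1238], [0.6412, 0.1291], [0.4419, 0.1398]]
tapeside [[0.5369, 0.0309], [0.6251, 0.0206], [0.5867, 0.0781], [0.5774, -0.0284]]
pencil [[0.3833, 0.0609], [0.39, -0.0875]]
mug [[0.6898, -0.0659], [0.765, -0.0773]]
glue [[0.7136, 0.0806]]
matscene [[0.6203, -0.1204], [0.4295, -0.1069], [0.4403, 0.1391], [0.6264, 0.1236]]
rackscene [[0.5816, -0.3665], [0.6023, -0.2666], [0.4007, -0.2014], [0.3631, -0.3062]]
```

Positions agree with the given sizes: the middle board is about 16 mm thick and the far one about 12 mm, and the rack yaw is -14.3°, the jig yaw about 18.3°. I'll turn the tool, then travel to the rack by way of the mat.

Add to h.py:
```python
from scipy.spatial.transform import Rotation as R
def delta(p,rot=None,yaw=None):
    "tool-frame shift (mm) to world TCP p; turn rotvec (deg) to tool-x heading yaw (tool down) or matrix rot"
    s=arm.get_state();A=R.from_euler('xyz',s['ee_rot'])
    print('t %.1f pos %s rot %s F %s w %.4f'%(s['t'],np.round(s['eef_pos'],4),np.round(np.degrees(s['ee_rot']),1),np.round(s['force'],1),s['width']))
    print(' shift',np.round(1000*A.inv().apply(np.array(p)-s['eef_pos']),1))
    if yaw is not None: rot=R.from_euler('xyz',[180,0,yaw],degrees=True)
    if rot is not None:
        B=rot;print(' turn',np.round((A.inv()*B).as_rotvec(degrees=True),2),'shift after turn',np.round(1000*B.inv().apply(np.array(p)-s['eef_pos']),1))
```

```text
(no output)
```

Call:
arm_command:
  motion:
    - [[0, 0, 0], [0, 0, 7], 1]
    - [[0, 0, 0], [0, 0, 7], 1]
    - [[0, 0, 0], [0, 0, 7], 1]
    - [[0, 0, 0], [0, 0, 7], 1]
    - [[0, 0, 0], [0, 0, 7], 1]
    - [[0, 0, 0], [0, 0, 7], 1]
    - [[0, 0, 0], [0, 0, 7], 1]
    - [[0, 0, 0], [0, 0, 7], 1]
    - [[0, 0, 0], [0, 0, 7], 1]
    - [[0, 0, 0], [0, 0, 7], 1]
    - [[0, 0, 0], [0, 0, 7], 1]
    - [[0, 0, 0], [0, 0, 7], 1]
  newtons: 20

```text
t: 1.1
eef_pos: [0.2293, 0.6345, 0.2102]
ee_rot: [3.142, -0.001, -1.819]
force: [-0.7, 0.2, 0.1]
width: 0.0875
```

Call:
arm_command:
  motion:
    - [[32, -24.5, 0], [0, 0, 0], 1]
    - [[32, -24.5, 0], [0, 0, 0], 1]
    - [[32, -24.5, 0], [0, 0, 0], 1]
    - [[32, -24.5, 0], [0, 0, 0], 1]
    - [[32, -24.5, 0], [0, 0, 0], 1]
    - [[32, -24.5, 0], [0, 0, 0], 1]
    - [[32, -24.5, 0], [0, 0, 0], 1]
    - [[32, -24.5, 0], [0, 0, 0], 1]
    - [[32, -24.5, 0], [0, 0, 0], 1]
    - [[32, -24.5, 0], [0, 0, 0], 1]
    - [[32, -24.5, 0], [0, 0, 0], 1]
    - [[32, -24.5, 0], [0, 0, 0], 1]
    - [[32, -24.5, 0], [0, 0, 0], 1]
    - [[32, -24.5, 0], [0, 0, 0], 1]
    - [[32, -24.5, 0], [0, 0, 0], 1]
    - [[32, -24.5, 0], [0, 0, 0], 1]
    - [[32, -24.5, 0], [0, 0, 0], 1]

```text
t: 2.52
eef_pos: [0.5036, 0.0048, 0.2108]
ee_rot: [-3.142, 0.0, -1.813]
force: [0.5, 1.5, 0.4]
width: 0.0876
```

Run:
```python
from h import *
delta([.488,-.290,.15],yaw=-104.3)
```

```text
t 2.5 pos [0.5036 0.0048 0.2108] rot [-180.     0.  -103.9] F [0.5 1.5 0.4] w 0.0876
 shift [290.  -55.5  60.7]
 turn [-0.    0.02  0.44] shift after turn [289.5 -57.7  60.8]
```

Call:
arm_command:
  motion:
    - [[36.2, -7.1, 5], [0, 0, 0.4], 0.5]
    - [[36.2, -7.1, 5], [0, 0, 0], 0.5]
    - [[36.2, -7.1, 5], [0, 0, 0], 0.5]
    - [[36.2, -7.1, 5], [0, 0, 0], 0.5]
    - [[36.2, -7.1, 5], [0, 0, 0], 0.5]
    - [[36.2, -7.1, 5], [0, 0, 0], 0.5]
    - [[36.2, -7.1, 5], [0, 0, 0], 0.5]
    - [[36.2, -7.1, 5], [0, 0, 0], 0.5]
    - [[0, 0, 0], [0, 0, 0], 0.5]
    - [[0, 0, 0], [0, 0, 0], 0.5]

```text
t: 3.35
eef_pos: [0.4862, -0.2896, 0.1696]
ee_rot: [3.139, 0.0, -1.824]
force: [1.3, 0.5, 0.3]
width: 0.044
```

Run:
```python
from h import *
delta([.488,-.290,.17],yaw=-104.3)
save('wrist','w1',s=1.25)
```

```text
t 3.4 pos [ 0.4862 -0.2896  0.1696] rot [ 179.9    0.  -104.5] F [1.3 0.5 0.3] w 0.0440
 shift [-0.1 -1.9 -0.4]
 turn [ 0.13  0.   -0.19] shift after turn [-0.1 -1.9 -0.4]
```

View pics/w1.png

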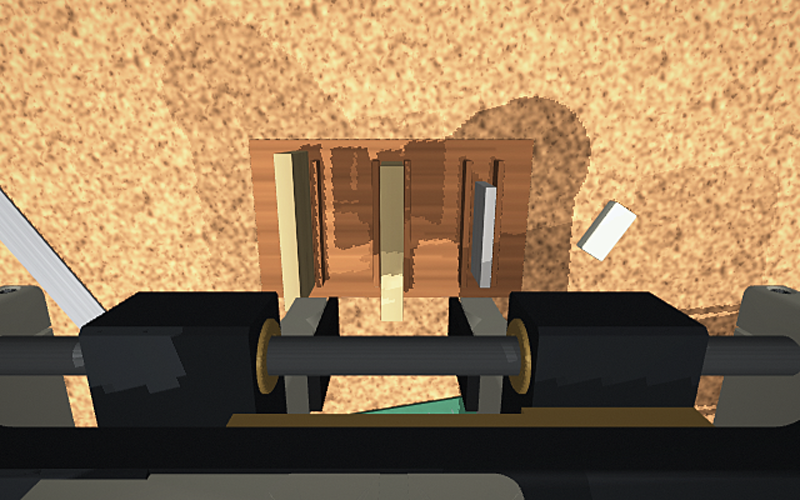

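The wrist view shows the middle board centred between the fingers. Its top edge runs from (391,165) to (391,320) and lines up with the tool.

Run:
```python
from h import *
W=lambda u,v:at('wrist',u/1.25,v/1.25,.062)
P=[W(379,165),W(404,165),W(403,320),W(380,320)]
print(P,np.mean(P,0),np.linalg.norm(P[0]-P[1]),np.linalg.norm(P[0]-P[3]));m=np.mean(P,0)
delta([m[0],m[1],.055],yaw=-104.3)
```

```text
[array([ 0.482 , -0.3414,  0.062 ]), array([ 0.4662, -0.3373,  0.062 ]), array([ 0.4935, -0.2307,  0.062 ]), array([ 0.5096, -0.2349,  0.062 ])] [ 0.487825 -0.286075  0.062   ] 0.016323296235748443 0.11001822576282531
t 3.4 pos [ 0.4866 -0.2885  0.17  ] rot [ 179.9    0.  -104.4] F [ 0.4  0.4 -0.3] w 0.0435
 shift [ -2.7  -0.8 115. ]
 turn [ 0.08  0.01 -0.1 ] shift after turn [ -2.7  -0.6 115. ]
```

Call:
arm_command:
  motion:
    - [[-2.5, -0.7, 20], [0, 0, 0], 0.5]
    - [[0, 0, 25], [0, 0, 0], 0.5]
    - [[0, 0, 25], [0, 0, 0], 0.5]
    - [[0, 0, 25], [0, 0, 0], 0.5]
    - [[0, 0, 20], [0, 0, 0], 0.5]
    - [[0, 0, 0], [0, 0, 0], 0.5]
    - [[0, 0, 0], [0, 0, 0], 0]
    - [[0, 0, 0], [0, 0, 0], 0]
    - [[0, 0, 0], [0, 0, 0], 0]
    - [[0, 0, 0], [0, 0, 0], 0]
    - [[0, 0, 0], [0, 0, 0], 0]
    - [[0, 0, 0], [0, 0, 0], 0]
    - [[0, 0, 0], [0, 0, 0], 0]
  newtons: 20

```text
t: 4.48
eef_pos: [0.4888, -0.2857, 0.0562]
ee_rot: [-3.141, 0.0, -1.82]
force: [-0.7, -0.2, 0.5]
width: 0.0036
```

Width 3.6 mm is too small for a board, so I'll look before moving.

Run:
```python
from h import *
print(arm.get_state()['width'])
save('wrist','w2');save('side','d2')
w=cv2.imread('pics/w2.png');d=np.load('pics/d2.npy')[240:370,220:400]
d=cv2.resize(d,(360,260),interpolation=cv2.INTER_CUBIC);w=cv2.resize(w,(416,260))
cv2.imwrite('pics/m2.png',np.hstack([w,d]))
```

```text
0.0036046896656988224
```

View pics/m2.png

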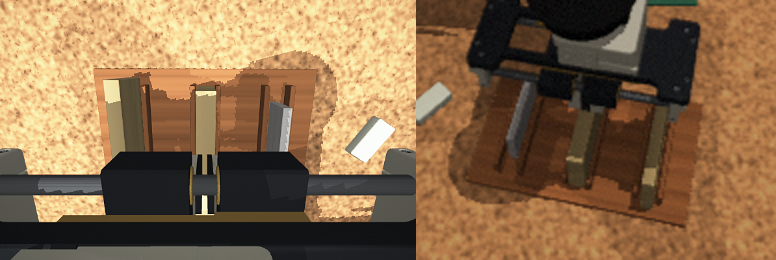

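Run:
```python
from h import *
w=np.load('pics/w2.npy')[100:340,240:400];d=np.load('pics/d2.npy')[240:370,255:355]
cv2.imwrite('pics/m3.png',np.hstack([cv2.resize(w,(400,600),interpolation=cv2.INTER_CUBIC),cv2.resize(d,(400,600),interpolation=cv2.INTER_CUBIC)]))
```

```text
(no output)
```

View pics/m3.png

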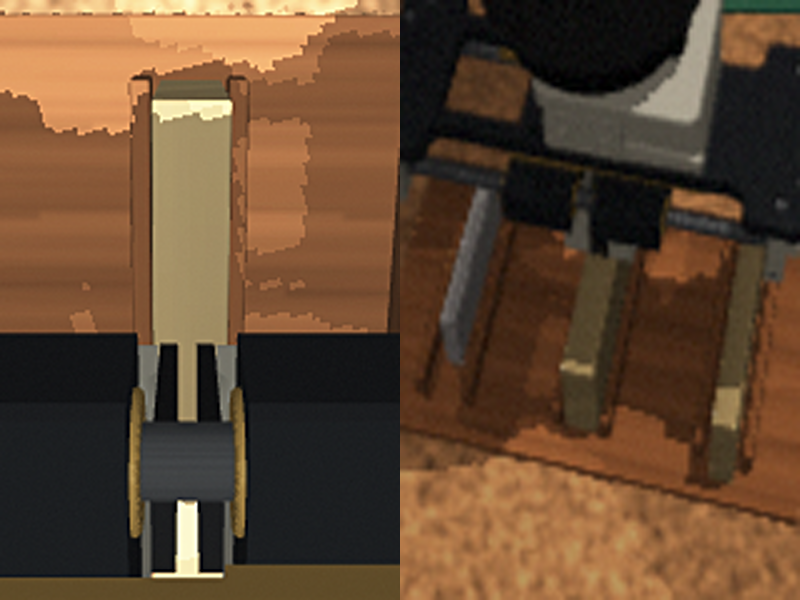

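Call:
arm_command:
  motion:
    - [[0, 0, 0], [0, 0, 0], 0]
    - [[0, 0, 0], [0, 0, 0], 0]

```text
t: 4.75
eef_pos: [0.4885, -0.2856, 0.0557]
ee_rot: [3.141, -0.0, -1.82]
force: [-1.4, -1.0, -0.1]
width: 0.0004
```

Run:
```python
from h import *
ci=arm.camera_info('wrist');M=np.linalg.inv(ci['tool_from_camera']);f=K(ci)
for z in(22,12,3,-6,-15,-30,-44):
    p=M@[.0095,.0018,z/1000,1];u,v=f*p[0]/p[2]+ci['cx'],f*p[1]/p[2]+ci['cy']
    print(z,'full px',np.round([u,v]),'crop',np.round([(u-240)*2.5,(v-100)*2.5]))
```

```text
22 full px [317. 214.] crop [192. 284.]
12 full px [317. 219.] crop [193. 297.]
3 full px [317. 224.] crop [193. 310.]
-6 full px [317. 230.] crop [193. 324.]
-15 full px [318. 236.] crop [194. 340.]
-30 full px [318. 248.] crop [195. 370.]
-44 full px [318. 261.] crop [195. 403.]
```

Run:
```python
from h import *
ci=arm.camera_info('side');f=K(ci);V=np.array(ci['view'])
for z in(.034,.062,.073,.085,.1):
    p=V@[.486,-.295,z,1];u,v=f*p[0]/p[2]+ci['cx'],f*p[1]/p[2]+ci['cy']
    print(z,'crop',np.round([(u-255)*4+400,(v-240)/130*600]))
print(arm.get_state())
```

```text
0.034 crop [601. 296.]
0.062 crop [599. 265.]
0.073 crop [599. 253.]
0.085 crop [598. 239.]
0.1 crop [597. 221.]
{'t': 4.75, 'q': array([-1.83327018e-01,  3.30722063e-01, -4.25860805e-01, -6.12253014e-07,
       -8.14326353e-01, -6.58466386e-02]), 'qd': array([-0.00022697,  0.00237106,  0.00082879, -0.00045543,  0.00254862,
        0.00061746]), 'joint_efforts': array([-1.81555559e-03, -4.95230126e+01,  2.27121753e+01,  5.41317746e+00,
        3.02609301e-02, -1.47178976e-04]), 'eef_pos': array([ 0.48854637, -0.28564947,  0.05572323]), 'ee_rot': array([ 3.14147998e+00, -6.98404957e-06, -1.81997040e+00]), 'force': array([-1.38756484, -0.98272075, -0.13204534]), 'moment': array([ 0.06274056, -0.07638247,  0.00323969]), 'width': 0.00039818601078472806}
```

The pads are fully shut above the board. Both the wrist and side cameras put the real fingertips about 18 mm behind the reported TCP, where the text says 22 mm ahead. I'll measure this with a gentle touch of the shut fingers on the board's top edge, which is at a known 62 mm.

Call:
arm_command:
  motion:
    - [[0, 0, 3], [0, 0, 0], 0]
    - [[0, 0, 3], [0, 0, 0], 0]
    - [[0, 0, 0], [0, 0, 0], 0]

```text
t: 5.0
eef_pos: [0.488, -0.2855, 0.0489]
ee_rot: [3.14, 0.0, -1.82]
force: [-1.3, -0.2, -0.1]
width: 0.0005
```

Call:
arm_command:
  motion:
    - [[0, 0, 1.5], [0, 0, 0], 0]
    - [[0, 0, 1], [0, 0, 0], 0]
    - [[0, 0, 0], [0, 0, 0], 0]

```text
t: 5.25
eef_pos: [0.4884, -0.2856, 0.047]
ee_rot: [3.141, -0.0, -1.82]
force: [0.3, 0.2, -0.8]
width: 0.0004
```

Call:
arm_command:
  motion:
    - [[0, 0, 1.5], [0, 0, 0], 0]
    - [[0, 0, 1], [0, 0, 0], 0]
    - [[0, 0, 0], [0, 0, 0], 0]

```text
t: 5.5
eef_pos: [0.4904, -0.2861, 0.0466]
ee_rot: [-3.138, -0.001, -1.819]
force: [-1.7, 1.8, 11.4]
width: 0.0002
```

Call:
arm_command:
  motion:
    - [[0, 0, 1], [0, 0, 0], 0]
    - [[0, 0, 0], [0, 0, 0], 0]

```text
t: 5.67
eef_pos: [0.4913, -0.2864, 0.0466]
ee_rot: [-3.136, -0.001, -1.818]
force: [-0.5, 3.3, 17.6]
width: 0.0004
```

Call:
arm_command:
  motion:
    - [[0, 0, 1], [0, 0, 0], 0]
    - [[0, 0, 0], [0, 0, 0], 0]

```text
t: 5.83
eef_pos: [0.4922, -0.2867, 0.0466]
ee_rot: [-3.134, -0.001, -1.818]
force: [-1.7, 2.9, 22.9]
width: 0.0006
```

Contact came at TCP z = 46.6 mm, so the tips are about 15.4 mm behind the TCP. The true grasp point is then about 34.4 mm behind it. I'll back off, open, and grasp properly.

Call:
arm_command:
  motion:
    - [[0, 0, -20], [0, 0, 0], 0]
    - [[0, 0, -10], [0, 0, 0], 0.5]
    - [[0, 0, 0], [0, 0, 0], 0.5]
    - [[0, 0, 0], [0, 0, 0], 0.5]
    - [[0, 0, 0], [0, 0, 0], 0.5]
    - [[0, 0, 0], [0, 0, 0], 0.5]
    - [[0, 0, 0], [0, 0, 0], 0.5]
    - [[0, 0, 0], [0, 0, 0], 0.5]

```text
t: 6.5
eef_pos: [0.4882, -0.2856, 0.0721]
ee_rot: [3.14, -0.0, -1.82]
force: [0.3, -0.4, -0.4]
width: 0.0405
```

Run:
```python
from h import *
delta([.488,-.286,.0176],yaw=-104.3)
save('wrist','w4',crop=(180,60,460,280),s=2.5)
```

```text
t 6.5 pos [ 0.4882 -0.2856  0.0721] rot [ 179.9   -0.  -104.3] F [ 0.3 -0.4 -0.4] w 0.0405
 shift [ 0.5  0.  54.5]
 turn [ 0.07 -0.    0.03] shift after turn [ 0.5  0.1 54.5]
```

View pics/w4.png

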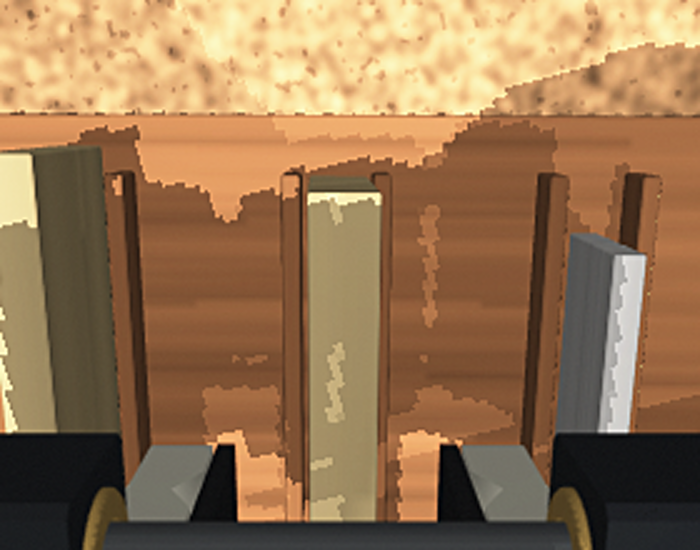

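The board stands upright and unmoved, centred between the pads at about (343,350) in the crop, with the neighbours clear. Descending and gripping.

Call:
arm_command:
  motion:
    - [[0, 0, 14], [0, 0, 0], 0.5]
    - [[0, 0, 14], [0, 0, 0], 0.5]
    - [[0, 0, 14], [0, 0, 0], 0.5]
    - [[0, 0, 12], [0, 0, 0], 0.5]
    - [[0, 0, 0], [0, 0, 0], 0.5]
    - [[0, 0, 0], [0, 0, 0], 0]
    - [[0, 0, 0], [0, 0, 0], 0]
    - [[0, 0, 0], [0, 0, 0], 0]
    - [[0, 0, 0], [0, 0, 0], 0]
    - [[0, 0, 0], [0, 0, 0], 0]
    - [[0, 0, 0], [0, 0, 0], 0]
    - [[0, 0, 0], [0, 0, 0], 0]
  newtons: 20

```text
t: 7.55
eef_pos: [0.4889, -0.2857, 0.0194]
ee_rot: [-3.141, -0.0, -1.82]
force: [-0.5, 0.2, 5.0]
width: 0.0157
```

Width 15.7 mm, so this is the 16 mm board. Lifting it and carrying it to the mat.

Call:
arm_command:
  motion:
    - [[0, 0, -10], [0, 0, 0], 0]
    - [[0, 0, -20], [0, 0, 0], 0]
    - [[0, 0, -25], [0, 0, 0], 0]
    - [[0, 0, -25], [0, 0, 0], 0]
    - [[-20, 2, 0], [0, 0, 0], 0]
    - [[-32, 4, 0], [0, 0, 0], 0]
    - [[-32, 4, 0], [0, 0, 0], 0]
    - [[-32, 4, 0], [0, 0, 0], 0]
    - [[-32, 4, 0], [0, 0, 0], 0]
    - [[-32, 4, 0], [0, 0, 0], 0]
    - [[-32, 4, 0], [0, 0, 0], 0]
    - [[-14, 1, 0], [0, 0, -4], 0]
    - [[0, 0, 0], [0, 0, -5], 0]
    - [[0, 0, 0], [0, 0, -5.3], 0]
    - [[0, 0, 0], [0, 0, 0], 0]

```text
t: 8.8
eef_pos: [0.5182, -0.0594, 0.0993]
ee_rot: [-3.141, 0.0, -1.565]
force: [-0.7, 0.6, 0.1]
width: 0.0161
```

Run:
```python
from h import *
delta([.520,-.060,.06],yaw=-90)
```

```text
t 8.8 pos [ 0.5182 -0.0594  0.0993] rot [-180.     0.   -89.7] F [-0.7  0.6  0.1] w 0.0161
 shift [ 0.6 -1.8 39.3]
 turn [-0.02  0.01  0.33] shift after turn [ 0.6 -1.8 39.3]
```

Call:
arm_command:
  motion:
    - [[0, 0, 0], [7, 0, 0], 0]
    - [[0, 0, 0], [7, 0, 0], 0]
    - [[0, 0, 0], [7, 0, 0], 0]
    - [[0, 0, 0], [7, 0, 0], 0]
    - [[0, 0, 0], [7, 0, 0], 0]
    - [[0, 0, 0], [0, 0, 0], 0]

```text
t: 9.3
eef_pos: [0.5374, -0.0848, 0.1364]
ee_rot: [-2.63, 0.027, -1.562]
force: [-0.7, -1.1, -0.5]
width: 0.016
```

Run:
```python
from h import *
delta([.520,-.060,.021])
A=R.from_euler('xyz',arm.get_state()['ee_rot']).as_matrix();print(A.round(3), arm.get_state()['q'].round(2))
```

```text
t 9.3 pos [ 0.5374 -0.0848  0.1364] rot [-150.7    1.5  -89.5] F [-0.7 -1.1 -0.5] w 0.0160
 shift [-21.8  71.8  92.8]
[[ 0.009 -0.872  0.489]
 [-1.     0.005  0.028]
 [-0.027 -0.489 -0.872]] [ 0.19 -0.05 -1.01  0.58 -0.12 -0.75]
```

The outward tilt ran joint 3 into its limit. I'll undo it and tilt sideways instead: length along x, tipping towards -y.

Run:
```python
from h import *
delta([.50,-.040,.14],yaw=-90)
```

```text
t 9.3 pos [ 0.5374 -0.0848  0.1364] rot [-150.7    1.5  -89.5] F [-0.7 -1.1 -0.5] w 0.0160
 shift [-45.2  31.1 -20.2]
 turn [-29.28   1.64   0.12] shift after turn [-44.8  37.4  -3.6]
```

Call:
arm_command:
  motion:
    - [[0, 0, 0], [-7, 0, 0], 0]
    - [[0, 0, 0], [-7, 0, 0], 0]
    - [[0, 0, 0], [-7, 0, 0], 0]
    - [[0, 0, 0], [-7, 0, 0], 0]
    - [[0, 0, 0], [0, 0, 0], 0]

```text
t: 9.72
eef_pos: [0.5454, -0.104, 0.136]
ee_rot: [-3.017, -0.01, -1.584]
force: [2.7, -0.3, 1.2]
width: 0.0163
```

Run:
```python
from h import *
delta([.50,-.040,.14],yaw=0)
```

```text
t 9.7 pos [ 0.5454 -0.104   0.136 ] rot [-172.9   -0.5  -90.8] F [ 2.7 -0.3  1.2] w 0.0163
 shift [-63.3  45.3 -10.3]
 turn [ -5.13  -6.06 -90.59] shift after turn [-45.4 -64.   -4. ]
```

Call:
arm_command:
  motion:
    - [[0, 0, -5], [-7, -0.5, 0], 0]
    - [[0, 0, 0], [0, 0, -7], 0]
    - [[0, 0, 0], [0, 0, -7], 0]
    - [[0, 0, 0], [0, 0, -7], 0]
    - [[0, 0, 0], [0, 0, -7], 0]
    - [[0, 0, 0], [0, 0, -7], 0]
    - [[0, 0, 0], [0, 0, -7], 0]
    - [[0, 0, 0], [0, 0, -7], 0]
    - [[0, 0, 0], [0, 0, -7], 0]
    - [[0, 0, 0], [0, 0, -7], 0]
    - [[0, 0, 0], [0, 0, -7], 0]
    - [[0, 0, 0], [0, 0, -7], 0]
    - [[0, 0, 0], [0, 0, -7], 0]
    - [[0, 0, 0], [0, 0, -7], 0]

```text
t: 10.88
eef_pos: [0.5397, -0.1049, 0.139]
ee_rot: [3.14, -0.008, 0.009]
force: [0.2, 0.7, -1.3]
width: 0.0159
```

Run:
```python
from h import *
delta([.50,-.035,.10],yaw=0)
```

```text
t 10.9 pos [ 0.5397 -0.1049  0.139 ] rot [179.9  -0.4   0.5] F [ 0.2  0.7 -1.3] w 0.0159
 shift [-39.4 -70.3  38.6]
 turn [ 0.07 -0.44  0.52] shift after turn [-39.7 -69.9  39. ]
```

Call:
arm_command:
  motion:
    - [[-14, -24, 0], [0, -0.4, 0.5], 0]
    - [[-13, -23, 0], [0, 0, 0], 0]
    - [[-13, -23, 0], [0, 0, 0], 0]
    - [[0, 0, 0], [7, 0, 0], 0]
    - [[0, 0, 0], [7, 0, 0], 0]
    - [[0, 0, 0], [7, 0, 0], 0]
    - [[0, 0, 0], [7, 0, 0], 0]
    - [[0, 0, 0], [7, 0, 0], 0]
    - [[0, 0, 0], [0, 0, 0], 0]

```text
t: 11.63
eef_pos: [0.4995, -0.0384, 0.1364]
ee_rot: [-2.524, 0.005, -0.012]
force: [0.8, -1.0, -1.8]
width: 0.0157
```

Run:
```python
from h import *
delta([.50,-.032,.022],rot=R.from_euler('xyz',[-145,0,0],degrees=True));print(arm.get_state()['q'].round(2))
```

```text
t 11.6 pos [ 0.4995 -0.0384  0.1364] rot [-144.6    0.3   -0.7] F [ 0.8 -1.  -1.8] w 0.0157
 shift [ 1. 61. 97.]
 turn [-0.4  -0.16 -0.71] shift after turn [ 0.5 60.3 97.4]
[-0.21  0.31 -0.17 -0.63 -1.3   2.01]
```

Call:
arm_command:
  motion:
    - [[0, 10, 16], [0, 0, -0.7], 0]
    - [[0, 10, 16], [0, 0, 0], 0]
    - [[0, 10, 16], [0, 0, 0], 0]
    - [[0, 10, 16], [0, 0, 0], 0]
    - [[0, 10, 16], [0, 0, 0], 0]
    - [[0, 10, 16], [0, 0, 0], 0]
    - [[0, 0, 0], [0, 0, 0], 0]
    - [[0, 0, 0], [0, 0, 0], 0]

```text
t: 12.3
eef_pos: [0.5, -0.0288, 0.0253]
ee_rot: [-2.532, -0.004, 0.007]
force: [1.0, -0.5, 0.1]
width: 0.0154
```

Call:
arm_command:
  motion:
    - [[0, 0.6, 0.8], [0, 0, 0], 0]
    - [[0, 0.6, 0.8], [0, 0, 0], 0]
    - [[0, 0, 0], [0, 0, 0], 0]

```text
t: 12.55
eef_pos: [0.5016, -0.0291, 0.0249]
ee_rot: [-2.532, -0.01, 0.008]
force: [-0.4, -0.2, -0.5]
width: 0.0157
```

Call:
arm_command:
  motion:
    - [[0, 1.1, 1.6], [0, 0, 0], 0]
    - [[0, 0.6, 0.8], [0, 0, 0], 0]
    - [[0, 0, 0], [0, 0, 0], 0]

```text
t: 12.8
eef_pos: [0.5011, -0.029, 0.0211]
ee_rot: [-2.532, -0.009, 0.008]
force: [-0.2, 0.6, -0.8]
width: 0.016
```

Call:
arm_command:
  motion:
    - [[0, 0.6, 0.8], [0, 0, 0], 0]
    - [[0, 0.6, 0.8], [0, 0, 0], 0]
    - [[0, 0, 0], [0, 0, 0], 0]

```text
t: 13.05
eef_pos: [0.5011, -0.0291, 0.0188]
ee_rot: [-2.532, -0.008, 0.008]
force: [0.0, -0.4, -0.1]
width: 0.0157
```

Call:
arm_command:
  motion:
    - [[0, 0.6, 0.8], [0, 0, 0], 0]
    - [[0, 0, 0], [0, 0, 0], 0.32]
    - [[0, 0, 0], [0, 0, 0], 0.32]
    - [[0, 0, 0], [0, 0, 0], 0.32]
    - [[0, 0, 0], [0, 0, 0], 0.32]
    - [[0, 0, -15], [0, 0, 0], 0.32]
    - [[0, 0, -20], [0, 0, 0], 0.32]
    - [[0, 0, -20], [0, 0, 0], 0.32]
    - [[0, 0, -25], [0, 0, 0], 0.32]
    - [[0, 0, -30], [0, 0, 0], 0.5]
    - [[0, 0, -30], [-7, 0, 0], 0.7]
    - [[0, 0, 0], [-7, 0, 0], 1]
    - [[0, 0, 0], [-7, 0, 0], 1]
    - [[0, 0, 0], [-7, 0, 0], 1]
    - [[0, 0, 0], [-7, 0, 0], 1]
    - [[0, 0, 0], [0, 0, 0], 1]

```text
t: 14.38
eef_pos: [0.5004, -0.106, 0.1332]
ee_rot: [3.132, -0.01, 0.013]
force: [-2.2, 0.3, -0.6]
width: 0.0687
```

Run:
```python
from h import *
delta([.50,-.06,.12],yaw=0)
save('side','d5')
w=np.load('pics/d5.npy')[140:300,260:420]
cv2.imwrite('pics/d5.png',cv2.resize(w,(600,600),interpolation=cv2.INTER_CUBIC))
```

```text
t 14.4 pos [ 0.5004 -0.106   0.1332] rot [179.5  -0.6   0.8] F [-2.2  0.3 -0.6] w 0.0687
 shift [  0.1 -46.1  12.8]
 turn [ 0.52 -0.55  0.77] shift after turn [ -0.4 -46.   13.2]
```

View pics/d5.png

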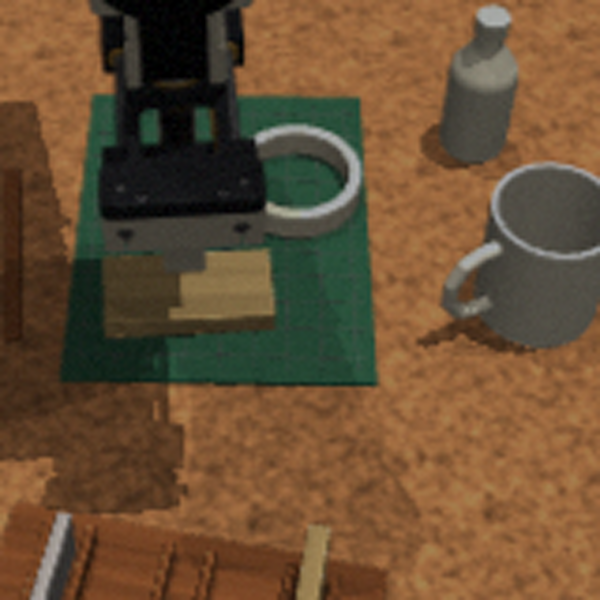

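The 16 mm board lies flat on the mat, with top-face corners at about (106,322), (273,308) and (268,250) in the crop, and it is clear of the tape.

Run:
```python
from h import *
P=[at('side',260+u/3.75,140+v/3.75,.019) for u,v in[(106,322),(273,308),(268,250),(104,260)]]
print([p[:2].tolist() for p in P])
for i,j in((0,1),(1,2),(3,2)):e=P[j]-P[i];print(np.hypot(*e[:2]),np.degrees(np.arctan2(e[1],e[0])))
m=(P[0]+P[2])/2;print(m)
delta([m[0],m[1],.12],yaw=0)
save('wrist','w5',crop=(120,0,520,300),s=1.5)
```

```text
[[0.4508, -0.0854], [0.5577, -0.0797], [0.558, -0.031], [0.4494, -0.034]]
0.10705185659296151 3.0521699073087563
0.04870092401587468 89.6470530506158
0.10864142856203617 1.5823539226186103
[ 0.5044 -0.0582  0.019 ]
t 14.4 pos [ 0.4998 -0.1061  0.1327] rot [179.8  -0.4   0.9] F [-0.4 -0.9  0.5] w 0.0730
 shift [  5.3 -47.9  12.6]
 turn [ 0.16 -0.45  0.88] shift after turn [  4.6 -47.9  12.7]
```

View pics/w5.png

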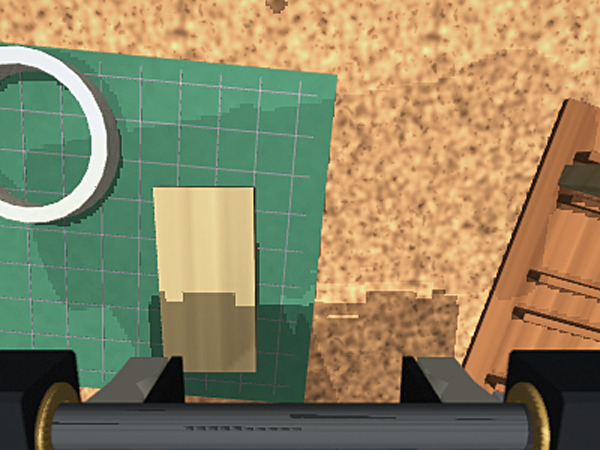

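The wrist view shows the board's top face with corners (153,187), (254,186), (256,372) and (162,372).

```bash
cat >> h.py <<'E'
def quad(P):
    P=np.array(P);L=(P[0]+P[1])/2-(P[2]+P[3])/2
    print('sides',[round(1000*np.linalg.norm(P[i]-P[(i+1)%4]),1) for i in range(4)],'ctr',P.mean(0).round(4),'long-axis deg %.2f'%np.degrees(np.arctan2(L[1],L[0])));return P.mean(0)
E
python3 - <<'E'
from h import *
m=quad([at('wrist',120+u/1.5,v/1.5,.019) for u,v in[(153,187),(254,186),(256,372),(162,372)]])
delta([m[0],m[1],-.009],yaw=1.5)
E
```

```text
sides [np.float64(55.9), np.float64(110.6), np.float64(57.2), np.float64(110.0)] ctr [ 0.5032 -0.0571  0.019 ] long-axis deg -0.08
t 14.5 pos [ 0.5    -0.107   0.1326] rot [180.   -0.4   0.8] F [-0.1  0.1  0. ] w 0.0772
 shift [  2.8 -49.9 141.6]
 turn [ 0.02 -0.44 -0.73] shift after turn [  4.5 -49.8 141.6]
```

Call:
arm_command:
  motion:
    - [[1, -25, 0], [0, -0.4, 0.8], 1]
    - [[2, -25, 0], [0, 0, 0], 1]
    - [[0, 0, 30], [0, 0, 0], 1]
    - [[0, 0, 30], [0, 0, 0], 1]
    - [[0, 0, 30], [0, 0, 0], 1]
    - [[0, 0, 25], [0, 0, 0], 1]
    - [[0, 0, 10], [0, 0, 0], 1]
    - [[0, 0, 0], [0, 0, 0], 1]
    - [[0, 0, 0], [0, 0, 0], 1]

```text
t: 15.23
eef_pos: [0.5043, -0.0603, 0.0078]
ee_rot: [3.141, -0.001, -0.008]
force: [0.8, 0.0, 0.2]
width: 0.0876
```

Run:
```python
from h import *
delta([.5032,-.0571,-.009],yaw=0)
save('wrist','w6')
```

```text
t 15.2 pos [ 0.5043 -0.0603  0.0078] rot [180.   -0.   -0.4] F [0.8 0.  0.2] w 0.0876
 shift [-1.1 -3.2 16.8]
 turn [ 0.05 -0.04 -0.44] shift after turn [-1.1 -3.2 16.8]
```

Call:
arm_command:
  motion:
    - [[-1, -3, 10], [0, 0, 0], 1]
    - [[0, 0, 6], [0, 0, 0], 1]
    - [[0, 0, 0], [0, 0, 0], 1]
    - [[0, 0, 0], [0, 0, 0], 0.5]
    - [[0, 0, 0], [0, 0, 0], 0.4]
    - [[0, 0, 0], [0, 0, 0], 0.4]
    - [[0, 0, 0], [0, 0, 0], 0.4]
    - [[0, 0, 0], [0, 0, 0], 0.4]
    - [[0, 0, 0], [0, 0, 0], 0.4]
    - [[0, 0, 0], [0, 0, 0], 0.4]
    - [[0, 0, 0], [0, 0, 0], 0.4]
  newtons: 15

```text
t: 16.2
eef_pos: [0.503, -0.0564, -0.0081]
ee_rot: [3.141, -0.002, -0.006]
force: [-1.6, 1.3, 3.1]
width: 0.0558
```

Width 55.8 mm, so it is held by its long edges. Lifting it, then turning to the jig heading.

Call:
arm_command:
  motion:
    - [[0, 0, -12], [0, 0, 0], 0.4]
    - [[0, 0, -30], [0, 0, 0], 0.4]
    - [[0, 0, -35], [0, 0, 0], 0.4]
    - [[0, 0, -35], [0, 0, 0], 0.4]
    - [[0, 0, 0], [0, 0, -7], 0.4]
    - [[0, 0, 0], [0, 0, -7], 0.4]
    - [[0, 0, 0], [0, 0, -7], 0.4]
    - [[0, 0, 0], [0, 0, -7], 0.4]
    - [[0, 0, 0], [0, 0, -7], 0.4]
    - [[0, 0, 0], [0, 0, -7], 0.4]
    - [[0, 0, 0], [0, 0, -7], 0.4]
    - [[0, 0, 0], [0, 0, -7], 0.4]
    - [[0, 0, 0], [0, 0, -7], 0.4]
    - [[0, 0, 0], [0, 0, -7], 0.4]
    - [[0, 0, 0], [0, 0, -7], 0.4]
    - [[0, 0, 0], [0, 0, -7], 0.4]
    - [[0, 0, 0], [0, 0, -7], 0.4]
    - [[0, 0, 0], [0, 0, -7], 0.4]
    - [[0, 0, 0], [0, 0, -7], 0.4]
    - [[0, 0, 0], [0, 0, -3.5], 0.4]

```text
t: 17.87
eef_pos: [0.4957, -0.0375, 0.1019]
ee_rot: [3.137, 0.047, 1.862]
force: [-0.7, 0.9, -1.5]
width: 0.0559
```

Run:
```python
from h import *
delta([.485,.25,.10],yaw=108.4)
```

```text
t 17.9 pos [ 0.4957 -0.0375  0.1019] rot [179.7   2.7 106.7] F [-0.7  0.9 -1.5] w 0.0559
 shift [278.3  72.2 -11. ]
 turn [ 0.22  2.72 -1.73] shift after turn [276.2  80.6   1.9]
```

Call:
arm_command:
  motion:
    - [[34.5, 10, 0], [0, 0, 0], 0.4]
    - [[34.5, 10, 0], [0, 0, 0], 0.4]
    - [[34.5, 10, 0], [0, 0, 0], 0.4]
    - [[34.5, 10, 0], [0, 0, 0], 0.4]
    - [[34.5, 10, 0], [0, 2.7, -1.7], 0.4]
    - [[34.5, 10, 0], [0, 0, 0], 0.4]
    - [[34.5, 10, 0], [0, 0, 0], 0.4]
    - [[34.5, 10, 0], [0, 0, 0], 0.4]
    - [[0, 0, 0], [0, 0, 0], 0.4]
    - [[0, 0, 0], [0, 0, 0], 0.4]

```text
t: 18.7
eef_pos: [0.4901, 0.2513, 0.094]
ee_rot: [3.138, -0.0, 1.893]
force: [-0.4, -0.9, -1.4]
width: 0.0559
```

Run:
```python
from h import *
delta([.485,.25,.10],yaw=108.4)
print(arm.get_state()['q'].round(2))
save('wrist','w7',s=1.25)
```

```text
t 18.7 pos [0.4901 0.2513 0.094 ] rot [179.8  -0.  108.5] F [-0.4 -0.9 -1.4] w 0.0559
 shift [ 0.4 -5.2 -6.1]
 turn [ 0.19 -0.01  0.05] shift after turn [ 0.4 -5.2 -6. ]
[ 0.83  0.26 -0.42  0.   -0.88  2.63]
```

View pics/w7.png

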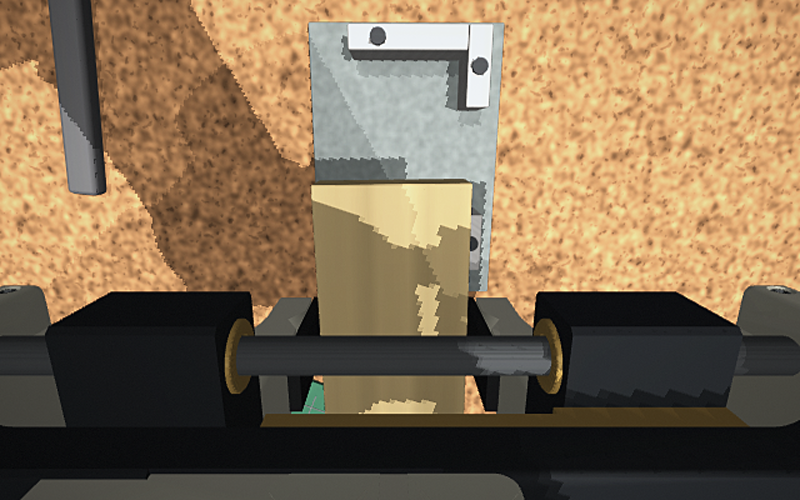

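The wrist view shows the corner jig: the end fence's inner top edge runs from (348,48) to (467,51), the gap fence's inner edge is at u≈468 down to v≈105, and the held board's end is at v≈183.

Run:
```python
from h import *
W=lambda u,v,z:at('wrist',u/1.25,v/1.25,z)
img=np.array([W(*p,.038)[:2] for p in[(468,51),(348,48),(348,23),(492,26),(467,105),(489,107)]]+[W(*p,.006)[:2] for p in[(309,23),(505,23)]])
jig=np.array([(30,60),(-30,60),(-30,72),(42,72),(30,33),(42,33),(-55,80),(55,80)])/1000
a,b=jig-jig.mean(0),img-img.mean(0)
th=np.arctan2((a[:,0]*b[:,1]-a[:,1]*b[:,0]).sum(),(a*b).sum())
c,s=np.cos(th),np.sin(th);Rm=np.array([[c,-s],[s,c]]);o=img.mean(0)-Rm@jig.mean(0)
print('yaw',np.degrees(th),'origin',o,'resid mm',((jig@Rm.T+o-img)*1000).round(1).tolist())
E1=[W(312,184,.121),W(471,182,.121)];m=(E1[0]+E1[1])/2;d=E1[1]-E1[0]
st=arm.get_state();print('board end w',np.linalg.norm(d),'normal yaw',np.degrees(np.arctan2(d[1],d[0]))+90,'end mid in tool',R.from_euler('xyz',st['ee_rot']).inv().apply(m-st['eef_pos'])*1000)
for q in((-4,-3),(2,5)):print(q,o+Rm@(np.array(q)/1000))
```

```text
yaw 18.18636662281412 origin [0.48027868 0.30222002] resid mm [[0.2, 0.4], [0.3, -0.7], [-0.3, -0.1], [0.6, 1.2], [-0.1, -1.3], [0.2, -0.2], [-0.7, 0.5], [-0.0, 0.3]]
board end w 0.05483830777841344 normal yaw 109.16184589377548 end mid in tool [ 55.81983459  -0.65522304 -27.06387811]
(-4, -3) [0.47741482 0.29812144]
(2, 5) [0.48061823 0.30759447]
```

Run:
```python
from h import *
delta([.4774,.2981,-.004],yaw=108.2)
```

```text
t 18.8 pos [0.4899 0.25   0.0939] rot [179.8  -0.  108.4] F [-0.5  1.  -0.4] w 0.0554
 shift [49.6  3.1 97.9]
 turn [ 0.16 -0.    0.18] shift after turn [49.6  3.2 97.9]
```

Call:
arm_command:
  motion:
    - [[25, 1.5, 0], [0.1, 0, 0.2], 0.4]
    - [[24.5, 1.5, 0], [0, 0, 0], 0.4]
    - [[0, 0, 0], [0, 0, 0], 0.4]
    - [[0, 0, 25], [0, 0, 0], 0.4]
    - [[0, 0, 25], [0, 0, 0], 0.4]
    - [[0, 0, 20], [0, 0, 0], 0.4]
    - [[0, 0, 15], [0, 0, 0], 0.4]
    - [[0, 0, 8], [0, 0, 0], 0.4]
    - [[0, 0, 0], [0, 0, 0], 0.4]
    - [[0, 0, 0], [0, 0, 0], 0.4]

```text
t: 19.58
eef_pos: [0.4784, 0.297, 0.0018]
ee_rot: [3.14, -0.0, 1.886]
force: [-0.0, 0.5, -0.4]
width: 0.0559
```

Run:
```python
from h import *
delta([.4774,.2981,-.005],yaw=108.2)
```

```text
t 19.6 pos [0.4784 0.297  0.0018] rot [179.9  -0.  108.1] F [-0.   0.5 -0.4] w 0.0559
 shift [ 1.3 -0.6  6.8]
 turn [ 0.11 -0.   -0.14] shift after turn [ 1.3 -0.6  6.8]
```

Call:
arm_command:
  motion:
    - [[0, 0, 3], [0, 0, 0], 0.4]
    - [[0, 0, 2], [0, 0, 0], 0.4]
    - [[0, 0, 0], [0, 0, 0], 0.4]

```text
t: 19.83
eef_pos: [0.4783, 0.2979, -0.0029]
ee_rot: [3.138, -0.001, 1.887]
force: [-0.2, 0.6, -1.5]
width: 0.0558
```

Call:
arm_command:
  motion:
    - [[0, 0, 1], [0, 0, 0], 0.4]
    - [[0, 0, 0.5], [0, 0, 0], 0.4]
    - [[0, 0, 0], [0, 0, 0], 0.4]

```text
t: 20.08
eef_pos: [0.4781, 0.2978, -0.0048]
ee_rot: [3.139, -0.001, 1.887]
force: [1.0, -0.3, 0.1]
width: 0.0555
```

Call:
arm_command:
  motion:
    - [[2, 2, 0.5], [0, 0, 0], 0.4]
    - [[2, 1.5, 0], [0, 0, 0], 0.4]
    - [[1.5, 0.5, 0], [0, 0, 0], 0.4]
    - [[0, 0, 0], [0, 0, 0], 0.4]

```text
t: 20.42
eef_pos: [0.4803, 0.3042, -0.0052]
ee_rot: [3.14, -0.0, 1.887]
force: [-1.1, -2.7, 5.4]
width: 0.0559
```

Call:
arm_command:
  motion:
    - [[0, 1, 0], [0, 0, 0], 0.4]
    - [[0, 0.5, 0], [0, 0, 0], 0.4]
    - [[0, 0, 0], [0, 0, 0], 0.4]

```text
t: 20.67
eef_pos: [0.4807, 0.3043, -0.0051]
ee_rot: [3.141, -0.0, 1.887]
force: [-5.4, -2.1, 9.0]
width: 0.0558
```

Call:
arm_command:
  motion:
    - [[1, 0, 0], [0, 0, 0], 0.4]
    - [[0.5, 0, 0], [0, 0, 0], 0.4]
    - [[0, 0, 0], [0, 0, 0], 0.4]

```text
t: 20.92
eef_pos: [0.481, 0.3057, -0.0051]
ee_rot: [3.14, 0.0, 1.887]
force: [-2.1, -3.1, 6.5]
width: 0.056
```

Call:
arm_command:
  motion:
    - [[1.5, 0.5, 0], [0, 0, 0], 0.4]
    - [[1, 0, 0], [0, 0, 0], 0.4]
    - [[0, 0, 0], [0, 0, 0], 0.4]

```text
t: 21.17
eef_pos: [0.4808, 0.3079, -0.0051]
ee_rot: [3.14, 0.001, 1.887]
force: [-0.5, -4.8, 6.8]
width: 0.0558
```

Call:
arm_command:
  motion:
    - [[1.5, 0.5, 0], [0, 0, 0], 0.4]
    - [[1, 0, 0], [0, 0, 0], 0.4]
    - [[0, 0, 0], [0, 0, 0], 0.4]

```text
t: 21.42
eef_pos: [0.4805, 0.3085, -0.0052]
ee_rot: [-3.142, 0.003, 1.887]
force: [3.8, -11.7, 8.5]
width: 0.0558
```

Run:
```python
from h import *
delta([.4806,.3076,-.005],yaw=108.2)
save('wrist','w8',crop=(200,20,440,280),s=2.3)
```

```text
t 21.4 pos [ 0.4805  0.3085 -0.0052] rot [-180.     0.2  108.1] F [  3.8 -11.7   8.5] w 0.0558
 shift [-0.9 -0.2 -0.2]
 turn [-0.    0.17 -0.1 ] shift after turn [-0.9 -0.2 -0.2]
```

View pics/w8.png

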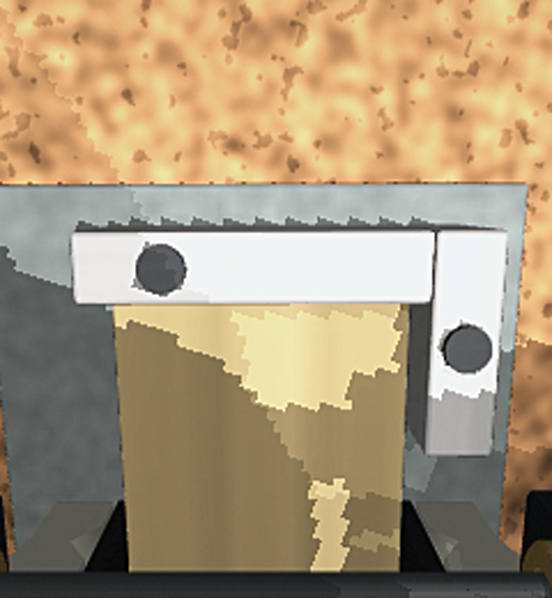

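The end is flush with the end fence, but about 1 mm of gap remains at the gap fence. Pushing that way next.

Call:
arm_command:
  motion:
    - [[-1.5, 1, 0], [0, 0, 0], 0.4]
    - [[0, 1, 0], [0, 0, 0], 0.4]
    - [[0, 1, 0], [0, 0, 0], 0.4]
    - [[0, 0, 0], [0, 0, 0], 0.4]

```text
t: 21.8
eef_pos: [0.4807, 0.3084, -0.0053]
ee_rot: [-3.138, 0.002, 1.886]
force: [-14.6, -4.8, 18.2]
width: 0.0559
```

Call:
arm_command:
  motion:
    - [[0, 1, 0], [0, 0, 0], 0.4]
    - [[0, 0, 0], [0, 0, 0], 0.4]

```text
t: 21.97
eef_pos: [0.4807, 0.3083, -0.0054]
ee_rot: [-3.136, 0.002, 1.886]
force: [-19.5, -2.9, 20.7]
width: 0.0559
```

Pushing gives a 19 N reaction with no movement, so the board is snug on the gap fence too. I'll relieve the load, release and lift.

Call:
arm_command:
  motion:
    - [[0, -3, -1.5], [0, 0, 0], 0.4]
    - [[0, 0, 0], [0, 0, 0], 0.76]
    - [[0, 0, 0], [0, 0, 0], 0.76]
    - [[0, 0, 0], [0, 0, 0], 0.76]
    - [[0, 0, 0], [0, 0, 0], 0.76]
    - [[0, 0, -15], [0, 0, 0], 0.76]
    - [[0, 0, -30], [0, 0, 0], 0.76]
    - [[0, 0, -30], [0, 0, 0], 0.76]
    - [[0, 0, -30], [0, 0, 0], 0.76]
    - [[0, 0, -30], [0, 0, 0], 0.6]
    - [[-40, 0, 0], [0, 0, 0], 0.5]
    - [[-40, 0, 0], [0, 0, 0], 0.5]
    - [[0, 0, 0], [0, 0, 0], 0.5]

```text
t: 23.05
eef_pos: [0.5074, 0.2298, 0.1317]
ee_rot: [3.139, -0.001, 1.884]
force: [-0.8, 0.6, -1.3]
width: 0.0467
```

Run:
```python
from h import *
delta([.5545,-.311,.12],yaw=75.7)
print(arm.get_state()['q'].round(2))
save('wrist','w9',crop=(160,0,480,300),s=1.9)
```

```text
t 23.1 pos [0.5074 0.2298 0.1317] rot [179.9  -0.  108. ] F [-0.8  0.6 -1.3] w 0.0467
 shift [-529. -122.   11.]
 turn [ 0.13 -0.08 32.26] shift after turn [-512.4  179.3   11.7]
[ 0.78  0.23 -0.36  0.   -0.98  2.68]
```

View pics/w9.png

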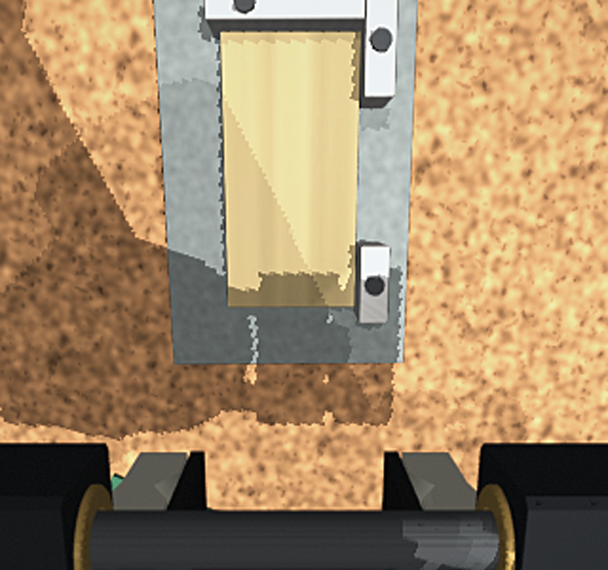

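The 16 mm board sits flush at both fences (end at v≈30, right edge at u≈357). Now I'll fetch the second board, turning the tool back on the way.

Call:
arm_command:
  motion:
    - [[0, 0, 0], [0, 0, 7], 0.5]
    - [[0, 0, 0], [0, 0, 7], 0.5]
    - [[0, 0, 0], [0, 0, 7], 0.5]
    - [[0, 0, 0], [0, 0, 7], 0.5]
    - [[0, 0, 0], [0, 0, 7], 0.5]
    - [[0, 0, 0], [0, 0, 7], 0.5]
    - [[0, 0, 0], [0, 0, 7], 0.5]
    - [[0, 0, 0], [0, 0, 7], 0.5]
    - [[0, 0, 0], [0, 0, 7], 0.5]
    - [[0, 0, 0], [0, 0, 7], 0.5]
    - [[0, 0, 0], [0, 0, 7], 0.5]
    - [[0, 0, 0], [0, 0, 7], 0.5]
    - [[0, 0, 0], [0, 0, 7], 0.5]
    - [[0, 0, 0], [0, 0, 7], 0.5]
    - [[0, 0, 0], [0, 0, 7], 0.5]
    - [[0, 0, 0], [0, 0, 7], 0.5]
    - [[0, 0, 0], [0, 0, 7], 0.5]
    - [[0, 0, 0], [0, 0, 7], 0.5]
    - [[0, 0, 0], [0, 0, 7], 0.5]
    - [[0, 0, 0], [0, 0, 7], 0.5]

```text
t: 24.77
eef_pos: [0.5067, 0.2345, 0.1308]
ee_rot: [-3.139, -0.001, -0.562]
force: [0.2, -1.1, 0.5]
width: 0.0439
```

Run:
```python
from h import *
delta([.555,-.3115,.13],yaw=-104.3)
```

```text
t 24.8 pos [0.5067 0.2345 0.1308] rot [-1.799e+02 -1.000e-01 -3.220e+01] F [ 0.2 -1.1  0.5] w 0.0439
 shift [3.320e+02 4.362e+02 2.000e-01]
 turn [-1.500e-01  3.000e-02  7.208e+01] shift after turn [ 517.2 -181.7    0.8]
```

Call:
arm_command:
  motion:
    - [[0, 0, 0], [0, 0, 7.1], 0.5]
    - [[0, 0, 0], [0, 0, 7.1], 0.5]
    - [[0, 0, 0], [0, 0, 7.1], 0.5]
    - [[0, 0, 0], [0, 0, 7.1], 0.5]
    - [[0, 0, 0], [0, 0, 7.1], 0.5]
    - [[0, 0, 0], [0, 0, 7.1], 0.5]
    - [[0, 0, 0], [0, 0, 7.1], 0.5]
    - [[0, 0, 0], [0, 0, 7.1], 0.5]
    - [[0, 0, 0], [0, 0, 7.1], 0.5]
    - [[0, 0, 0], [0, 0, 7.1], 0.5]
    - [[37, -13, 0], [0, 0, 1], 0.5]
    - [[37, -13, 0], [0, 0, 0], 0.5]
    - [[37, -13, 0], [0, 0, 0], 0.5]
    - [[37, -13, 0], [0, 0, 0], 0.5]
    - [[37, -13, 0], [0, 0, 0], 0.5]
    - [[37, -13, 0], [0, 0, 0], 0.5]
    - [[37, -13, 0], [0, 0, 0], 0.5]
    - [[37, -13, 0], [0, 0, 0], 0.5]
    - [[37, -13, 0], [0, 0, 0], 0.5]
    - [[37, -13, 0], [0, 0, 0], 0.5]

```text
t: 26.43
eef_pos: [0.5451, -0.158, 0.1307]
ee_rot: [-3.139, 0.002, -1.813]
force: [0.2, -0.6, 0.9]
width: 0.0441
```

Call:
arm_command:
  motion:
    - [[37, -13, 0], [0, 0, 0], 0.5]
    - [[37, -13, 0], [0, 0, 0], 0.5]
    - [[37, -13, 0], [0, 0, 0], 0.5]
    - [[30, -12, 0], [0, 0, 0], 0.5]
    - [[0, 0, 0], [0, 0, 0], 0.5]
    - [[0, 0, 0], [0, 0, 0], 0.5]

```text
t: 26.93
eef_pos: [0.5603, -0.3071, 0.1295]
ee_rot: [-3.141, 0.002, -1.816]
force: [-0.8, 0.2, 0.0]
width: 0.0436
```

Run:
```python
from h import *
delta([.555,-.3115,.02],yaw=-104.3)
save('wrist','w10',crop=(180,60,460,280),s=2.5)
```

```text
t 26.9 pos [ 0.5603 -0.3071  0.1295] rot [-1.800e+02  1.000e-01 -1.041e+02] F [-0.8  0.2  0. ] w 0.0436
 shift [  5.7   4.1 109.4]
 turn [-0.04  0.1   0.23] shift after turn [  5.5   4.  109.5]
```

View pics/w10.png

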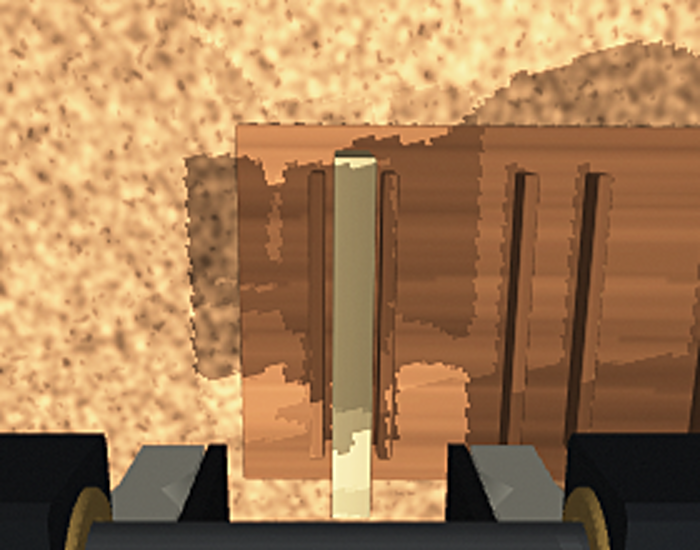

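The thinner board shows its top edge from (355,156) to (351,518) in the crop.

Run:
```python
from h import *
m=quad([at('wrist',180+u/2.5,60+v/2.5,.062) for u,v in[(335,157),(375,157),(370,518),(331,518)]])
delta([m[0],m[1],.0185],yaw=-104.3)
```

```text
sides [np.float64(11.1), np.float64(110.1), np.float64(12.3), np.float64(110.1)] ctr [ 0.5538 -0.3107  0.062 ] long-axis deg -104.38
t 27.0 pos [ 0.5602 -0.306   0.1297] rot [-1.80e+02  1.00e-01 -1.04e+02] F [-0.1  0.5 -0.1] w 0.0439
 shift [  6.4   5.2 111.2]
 turn [-0.04  0.1   0.31] shift after turn [  6.2   5.1 111.2]
```

Call:
arm_command:
  motion:
    - [[6, 5, 0], [0, 0, 0.3], 0.5]
    - [[0, 0, 25], [0, 0, 0], 0.5]
    - [[0, 0, 25], [0, 0, 0], 0.5]
    - [[0, 0, 25], [0, 0, 0], 0.5]
    - [[0, 0, 20], [0, 0, 0], 0.5]
    - [[0, 0, 16], [0, 0, 0], 0.5]
    - [[0, 0, 0], [0, 0, 0], 0.5]
    - [[0, 0, 0], [0, 0, 0], 0]
    - [[0, 0, 0], [0, 0, 0], 0]
    - [[0, 0, 0], [0, 0, 0], 0]
    - [[0, 0, 0], [0, 0, 0], 0]
    - [[0, 0, 0], [0, 0, 0], 0]
    - [[0, 0, 0], [0, 0, 0], 0]
    - [[0, 0, 0], [0, 0, 0], 0]
    - [[0, 0, 0], [0, 0, 0], 0]
  newtons: 20

```text
t: 28.23
eef_pos: [0.5546, -0.3102, 0.0204]
ee_rot: [-3.139, 0.002, -1.818]
force: [-0.7, 1.4, 6.2]
width: 0.0119
```

Width 11.9 mm, so this is the 12 mm board. Same procedure as before.

Call:
arm_command:
  motion:
    - [[0, 0, -10], [0, 0, 0], 0]
    - [[0, 0, -20], [0, 0, 0], 0]
    - [[0, 0, -30], [0, 0, 0], 0]
    - [[0, 0, -30], [0, 0, 0], 0]
    - [[0, 0, -28], [0, 0, 0], 0]
    - [[-32, 16, 0], [0, 0, 0], 0]
    - [[-33, 16.5, 0], [0, 0, 0], 0]
    - [[-33, 16.5, 0], [0, 0, 0], 0]
    - [[-33, 16.5, 0], [0, 0, 0], 0]
    - [[-33, 16.5, 0], [0, 0, 0], 0]
    - [[-33, 16.5, 0], [0, 0, 0], 0]
    - [[-32, 16, 0], [0, 0, 0], 0]

```text
t: 29.23
eef_pos: [0.4983, -0.0587, 0.1383]
ee_rot: [-3.139, 0.002, -1.819]
force: [1.2, 0.2, -1.1]
width: 0.0118
```

Call:
arm_command:
  motion:
    - [[0, 0, 0], [0, 0, -7], 0]
    - [[0, 0, 0], [0, 0, -7], 0]
    - [[0, 0, 0], [0, 0, -7], 0]
    - [[0, 0, 0], [0, 0, -7], 0]
    - [[0, 0, 0], [0, 0, -7], 0]
    - [[0, 0, 0], [0, 0, -7], 0]
    - [[0, 0, 0], [0, 0, -7], 0]
    - [[0, 0, 0], [0, 0, -7], 0]
    - [[0, 0, 0], [0, 0, -7], 0]
    - [[0, 0, 0], [0, 0, -7], 0]
    - [[0, 0, 0], [0, 0, -7], 0]
    - [[0, 0, 0], [0, 0, -7], 0]
    - [[0, 0, 0], [0, 0, -7], 0]
    - [[0, 0, 0], [0, 0, -7], 0]
    - [[0, 0, 0], [0, 0, -6], 0]
    - [[0, 0, 0], [0, 0, 0], 0]

```text
t: 30.57
eef_pos: [0.499, -0.0602, 0.1382]
ee_rot: [-3.14, -0.002, 0.001]
force: [-0.8, 0.3, -0.9]
width: 0.012
```

Run:
```python
from h import *
delta([.50,-.035,.138],yaw=0)
```

```text
t 30.6 pos [ 0.499  -0.0602  0.1382] rot [-1.799e+02 -1.000e-01  1.000e-01] F [-0.8  0.3 -0.9] w 0.0120
 shift [  1.1 -25.2   0.2]
 turn [-0.07 -0.13  0.06] shift after turn [  1.  -25.2   0.2]
```

Call:
arm_command:
  motion:
    - [[1, -25, 0], [0, 0, 0], 0]
    - [[0, 0, 0], [7, 0, 0], 0]
    - [[0, 0, 0], [7, 0, 0], 0]
    - [[0, 0, 0], [7, 0, 0], 0]
    - [[0, 0, 0], [7, 0, 0], 0]
    - [[0, 0, 0], [7, 0, 0], 0]
    - [[0, 0, 0], [0, 0, 0], 0]
    - [[0, 10, 16], [0, 0, 0], 0]
    - [[0, 10, 16], [0, 0, 0], 0]
    - [[0, 10, 16], [0, 0, 0], 0]
    - [[0, 10, 16], [0, 0, 0], 0]
    - [[0, 10, 16], [0, 0, 0], 0]
    - [[0, 10, 15], [0, 0, 0], 0]
    - [[0, 0, 0], [0, 0, 0], 0]
    - [[0, 0, 0], [0, 0, 0], 0]

```text
t: 31.82
eef_pos: [0.4998, -0.0296, 0.0252]
ee_rot: [-2.53, 0.002, -0.005]
force: [0.1, -0.6, 0.3]
width: 0.0118
```

Go down 6.5 mm, then release and withdraw as before.

Call:
arm_command:
  motion:
    - [[0, 1.2, 1.6], [0, 0, 0], 0]
    - [[0, 1.2, 1.6], [0, 0, 0], 0]
    - [[0, 1, 1.5], [0, 0, 0], 0]
    - [[0, 0, 0], [0, 0, 0], 0]

```text
t: 32.15
eef_pos: [0.5007, -0.0298, 0.0202]
ee_rot: [-2.53, -0.003, -0.004]
force: [0.4, 0.2, -1.2]
width: 0.0116
```

Call:
arm_command:
  motion:
    - [[0, 0.6, 0.8], [0, 0, 0], 0]
    - [[0, 0, 0], [0, 0, 0], 0.28]
    - [[0, 0, 0], [0, 0, 0], 0.28]
    - [[0, 0, 0], [0, 0, 0], 0.28]
    - [[0, 0, 0], [0, 0, 0], 0.28]
    - [[0, 0, -15], [0, 0, 0], 0.28]
    - [[0, 0, -20], [0, 0, 0], 0.28]
    - [[0, 0, -20], [0, 0, 0], 0.28]
    - [[0, 0, -25], [0, 0, 0], 0.28]
    - [[0, 0, -30], [0, 0, 0], 0.5]
    - [[0, 0, -30], [-7, 0, 0], 0.7]
    - [[0, 0, 0], [-7, 0, 0], 1]
    - [[0, 0, 0], [-7, 0, 0], 1]
    - [[0, 0, 0], [-7, 0, 0], 1]
    - [[0, 0, 0], [-7, 0, 0], 1]
    - [[0, 0, 0], [0, 0, 0], 1]
    - [[0, 0, 0], [0, 0, 0], 1]

```text
t: 33.57
eef_pos: [0.4992, -0.1076, 0.1334]
ee_rot: [-3.14, -0.001, 0.003]
force: [0.3, 0.6, -1.7]
width: 0.0723
```

Run:
```python
from h import *
delta([.50,-.06,.12],yaw=0)
save('wrist','w11',crop=(120,0,520,300),s=1.5)
```

```text
t 33.6 pos [ 0.4992 -0.1076  0.1334] rot [-1.799e+02 -1.000e-01  2.000e-01] F [ 0.3  0.6 -1.7] w 0.0723
 shift [  0.9 -47.6  13.4]
 turn [-0.08 -0.08  0.16] shift after turn [  0.8 -47.6  13.4]
```

View pics/w11.png

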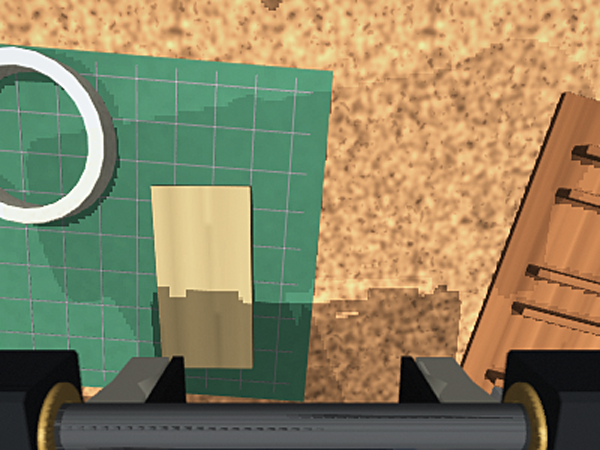

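The 12 mm board lies flat on the mat, with top corners (151,186), (250,185), (253,368) and (159,368).

Run:
```python
from h import *
m=quad([at('wrist',120+u/1.5,v/1.5,.015) for u,v in[(151,186),(250,185),(253,368),(159,368)]])
delta([m[0],m[1],-.009],yaw=0)
```

```text
sides [np.float64(55.7), np.float64(110.4), np.float64(58.2), np.float64(109.9)] ctr [ 0.5031 -0.0559  0.015 ] long-axis deg -0.96
t 33.6 pos [ 0.4996 -0.1087  0.1333] rot [-1.798e+02 -1.000e-01  0.000e+00] F [-0.  -0.2  0.6] w 0.0762
 shift [  3.3 -52.4 142.5]
 turn [-0.15 -0.09  0.01] shift after turn [  3.6 -52.8 142.3]
```

Call:
arm_command:
  motion:
    - [[1.5, -26, 0], [0, 0, 0], 1]
    - [[2, -26, 0], [0, 0, 0], 1]
    - [[0, 0, 30], [0, 0, 0], 1]
    - [[0, 0, 30], [0, 0, 0], 1]
    - [[0, 0, 30], [0, 0, 0], 1]
    - [[0, 0, 25], [0, 0, 0], 1]
    - [[0, 0, 15], [0, 0, 0], 1]
    - [[0, 0, 0], [0, 0, 0], 1]
    - [[0, 0, 0], [0, 0, 0], 1]
  newtons: 15

```text
t: 34.37
eef_pos: [0.5037, -0.0596, 0.0027]
ee_rot: [-3.14, 0.0, -0.006]
force: [0.4, -0.6, 0.5]
width: 0.0876
```

Run:
```python
from h import *
delta([.5031,-.0565,-.0085],yaw=0)
```

```text
t 34.4 pos [ 0.5037 -0.0596  0.0027] rot [-179.9    0.    -0.4] F [ 0.4 -0.6  0.5] w 0.0876
 shift [-0.6 -3.1 11.2]
 turn [-0.08  0.01 -0.37] shift after turn [-0.6 -3.1 11.2]
```

Call:
arm_command:
  motion:
    - [[-0.5, -3, 6], [0, 0, 0], 1]
    - [[0, 0, 5], [0, 0, 0], 1]
    - [[0, 0, 0], [0, 0, 0], 1]
    - [[0, 0, 0], [0, 0, 0], 0.5]
    - [[0, 0, 0], [0, 0, 0], 0.4]
    - [[0, 0, 0], [0, 0, 0], 0.4]
    - [[0, 0, 0], [0, 0, 0], 0.4]
    - [[0, 0, 0], [0, 0, 0], 0.4]
    - [[0, 0, 0], [0, 0, 0], 0.4]
    - [[0, 0, 0], [0, 0, 0], 0.4]
    - [[0, 0, 0], [0, 0, 0], 0.4]
  newtons: 15

```text
t: 35.28
eef_pos: [0.5035, -0.055, -0.0075]
ee_rot: [-3.14, -0.002, -0.003]
force: [-0.2, 0.8, 2.8]
width: 0.056
```

Call:
arm_command:
  motion:
    - [[0, 0, -12], [0, 0, 0], 0.4]
    - [[0, 0, -30], [0, 0, 0], 0.4]
    - [[0, 0, -35], [0, 0, 0], 0.4]
    - [[0, 0, -35], [0, 0, 0], 0.4]
    - [[0, 0, 0], [0, 0, -7], 0.4]
    - [[0, 0, 0], [0, 0, -7], 0.4]
    - [[0, 0, 0], [0, 0, -7], 0.4]
    - [[0, 0, 0], [0, 0, -7], 0.4]
    - [[0, 0, 0], [0, 0, -7], 0.4]
    - [[0, 0, 0], [0, 0, -7], 0.4]
    - [[0, 0, 0], [0, 0, -7], 0.4]
    - [[0, 0, 0], [0, 0, -7], 0.4]
    - [[0, 0, 0], [0, 0, -7], 0.4]
    - [[0, 0, 0], [0, 0, -7], 0.4]
    - [[0, 0, 0], [0, 0, -7], 0.4]
    - [[0, 0, 0], [0, 0, -7], 0.4]
    - [[0, 0, 0], [0, 0, -7], 0.4]
    - [[0, 0, 0], [0, 0, 0], 0.4]

```text
t: 36.78
eef_pos: [0.5029, -0.0552, 0.1042]
ee_rot: [3.14, -0.001, 1.59]
force: [-0.3, -0.0, -0.1]
width: 0.0555
```

Run:
```python
from h import *
delta([.488,.27,.10],yaw=108.1)
```

```text
t 36.8 pos [ 0.5029 -0.0552  0.1042] rot [ 1.799e+02 -1.000e-01  9.110e+01] F [-0.3 -0.  -0.1] w 0.0555
 shift [325.5  -8.5   4.5]
 turn [  0.1   -0.05 -16.98] shift after turn [313.8  86.9   4.2]
```

Call:
arm_command:
  motion:
    - [[36, -1, 0], [0, 0, 0], 0.4]
    - [[36, -1, 0], [0, 0, 0], 0.4]
    - [[36, -1, 0], [0, 0, 0], 0.4]
    - [[36, -1, 0], [0, 0, 0], 0.4]
    - [[36, -1, 0], [0, 0, 0], 0.4]
    - [[36, -1, 0], [0, 0, 0], 0.4]
    - [[36, -1, 0], [0, 0, 0], 0.4]
    - [[36, -1, 0], [0, 0, 0], 0.4]
    - [[36, -1, 0], [0, 0, -3], 0.4]
    - [[0, 0, 0], [0, 0, -7], 0.4]
    - [[0, 0, 0], [0, 0, -7], 0.4]
    - [[0, 0, 0], [0, 0, 0], 0.4]

```text
t: 37.78
eef_pos: [0.4892, 0.2693, 0.1043]
ee_rot: [3.14, -0.0, 1.884]
force: [-0.2, 0.4, -1.1]
width: 0.0558
```

Run:
```python
from h import *
delta([.4791,.3005,.0135],yaw=108.1)
save('wrist','w12',s=1.25)
```

```text
t 37.8 pos [0.4892 0.2693 0.1043] rot [179.9  -0.  108. ] F [-0.2  0.4 -1.1] w 0.0558
 shift [32.8 -0.1 90.8]
 turn [ 0.08 -0.01 -0.13] shift after turn [32.8  0.1 90.8]
```

View pics/w12.png

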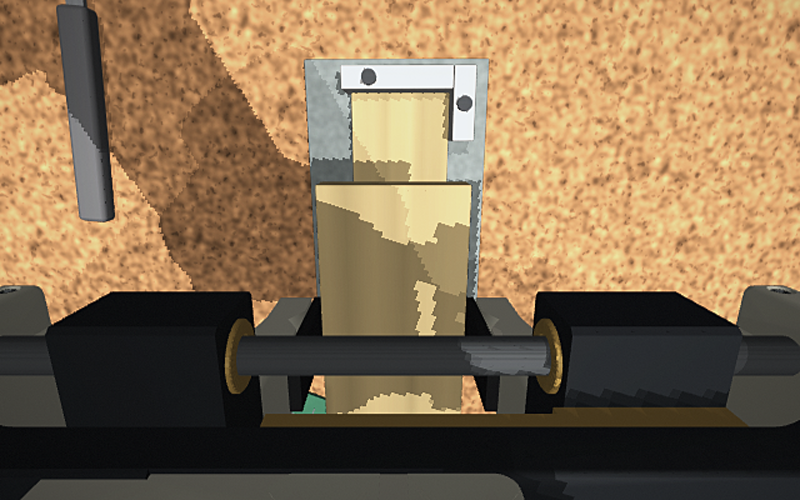

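The held board looks centred, with its end at v≈183 as it was before, and the lower board is still in place. Moving in and lowering.

Call:
arm_command:
  motion:
    - [[17, 0, 0], [0, 0, 0], 0.4]
    - [[16, 0, 0], [0, 0, 0], 0.4]
    - [[0, 0, 0], [0, 0, 0], 0.4]
    - [[0, 0, 25], [0, 0, 0], 0.4]
    - [[0, 0, 25], [0, 0, 0], 0.4]
    - [[0, 0, 20], [0, 0, 0], 0.4]
    - [[0, 0, 12], [0, 0, 0], 0.4]
    - [[0, 0, 5], [0, 0, 0], 0.4]
    - [[0, 0, 0], [0, 0, 0], 0.4]
    - [[0, 0, 0], [0, 0, 0], 0.4]

```text
t: 38.67
eef_pos: [0.4802, 0.3, 0.0182]
ee_rot: [3.139, -0.0, 1.879]
force: [-0.4, -0.7, -0.6]
width: 0.0553
```

Call:
arm_command:
  motion:
    - [[0, 0, 2.5], [0, 0, 0], 0.4]
    - [[0, 0, 1.5], [0, 0, 0], 0.4]
    - [[0, 0, 0], [0, 0, 0], 0.4]

```text
t: 38.92
eef_pos: [0.4799, 0.3004, 0.0142]
ee_rot: [3.138, -0.001, 1.881]
force: [0.5, -0.4, -0.8]
width: 0.0556
```

Call:
arm_command:
  motion:
    - [[0, 0, 1.5], [0, 0, -0.3], 0.4]
    - [[0, 0, 1], [0, 0, 0], 0.4]
    - [[0, 0, 0], [0, 0, 0], 0.4]

```text
t: 39.17
eef_pos: [0.4799, 0.3004, 0.0116]
ee_rot: [3.139, -0.001, 1.887]
force: [0.6, -0.4, 2.4]
width: 0.0556
```

Call:
arm_command:
  motion:
    - [[2, 2, 0.5], [0, 0, 0], 0.4]
    - [[2, 1.5, 0], [0, 0, 0], 0.4]
    - [[2, 1, 0], [0, 0, 0], 0.4]
    - [[0, 0, 0], [0, 0, 0], 0.4]

```text
t: 39.5
eef_pos: [0.4817, 0.3057, 0.0114]
ee_rot: [3.141, 0.002, 1.887]
force: [-1.5, -5.2, 10.4]
width: 0.056
```

Call:
arm_command:
  motion:
    - [[1, 1, 0], [0, 0, 0], 0.4]
    - [[1, 0.5, 0], [0, 0, 0], 0.4]
    - [[0, 0, 0], [0, 0, 0], 0.4]

```text
t: 39.75
eef_pos: [0.4816, 0.3058, 0.0113]
ee_rot: [-3.139, 0.004, 1.887]
force: [-4.4, -13.2, 16.6]
width: 0.0557
```

Call:
arm_command:
  motion:
    - [[0, 0, -0.8], [0, 0, 0], 0.4]
    - [[1, 1, 0], [0, 0, 0], 0.4]
    - [[0, 0, 0], [0, 0, 0], 0.4]

```text
t: 40.0
eef_pos: [0.4813, 0.3066, 0.0113]
ee_rot: [-3.137, 0.005, 1.886]
force: [-5.0, -12.5, 12.4]
width: 0.0558
```

Run:
```python
from h import *
delta([.4807,.3084,.0115],yaw=108.2)
save('wrist','w13',crop=(200,20,440,280),s=2.3)
```

```text
t 40.0 pos [0.4813 0.3066 0.0113] rot [-179.7    0.3  108.1] F [ -5.  -12.5  12.4] w 0.0558
 shift [ 1.9 -0.  -0.2]
 turn [-0.25  0.26 -0.13] shift after turn [ 1.9 -0.  -0.2]
```

View pics/w13.png

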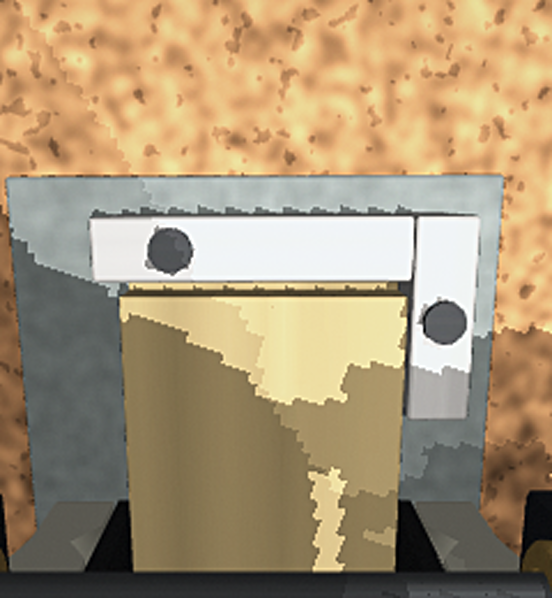

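The upper board's end is still about 3 mm short of the end fence, with a strip of the lower board visible at v≈287. It was held by friction, so I'll relieve the sideways and downward load and push along the length.

Call:
arm_command:
  motion:
    - [[0, -2, -1], [0, 0, 0], 0.4]
    - [[1, 0, 0], [0, 0, 0], 0.4]
    - [[1, 0, 0], [0, 0, 0], 0.4]
    - [[0, 0, 0], [0, 0, 0], 0.4]

```text
t: 40.38
eef_pos: [0.4804, 0.3095, 0.012]
ee_rot: [-3.141, 0.003, 1.887]
force: [2.1, -11.1, 1.5]
width: 0.0559
```

Call:
arm_command:
  motion:
    - [[1.5, 0, 0], [0, 0, 0], 0.4]
    - [[0, 0, 0], [0, 0, 0], 0.4]

```text
t: 40.55
eef_pos: [0.4804, 0.3097, 0.012]
ee_rot: [-3.14, 0.005, 1.886]
force: [7.0, -16.0, 2.1]
width: 0.0559
```

Call:
arm_command:
  motion:
    - [[-2, 1.5, 0], [0, 0, 0], 0.4]
    - [[0, 1.5, 0], [0, 0, 0], 0.4]
    - [[0, 0.5, 0.3], [0, 0, 0], 0.4]
    - [[0, 0, 0], [0, 0, 0], 0.4]

```text
t: 40.88
eef_pos: [0.4806, 0.3095, 0.0113]
ee_rot: [-3.135, 0.003, 1.885]
force: [-14.9, -6.6, 11.8]
width: 0.056
```

Run:
```python
from h import *
delta([.4807,.3084,.0115],yaw=108.2)
save('wrist','w14',crop=(200,20,440,280),s=2.3)
```

```text
t 40.9 pos [0.4806 0.3095 0.0113] rot [-179.7    0.2  108. ] F [-14.9  -6.6  11.8] w 0.0560
 shift [-1.  -0.2 -0.2]
 turn [-0.35  0.17 -0.18] shift after turn [-1.  -0.2 -0.2]
```

View pics/w14.png

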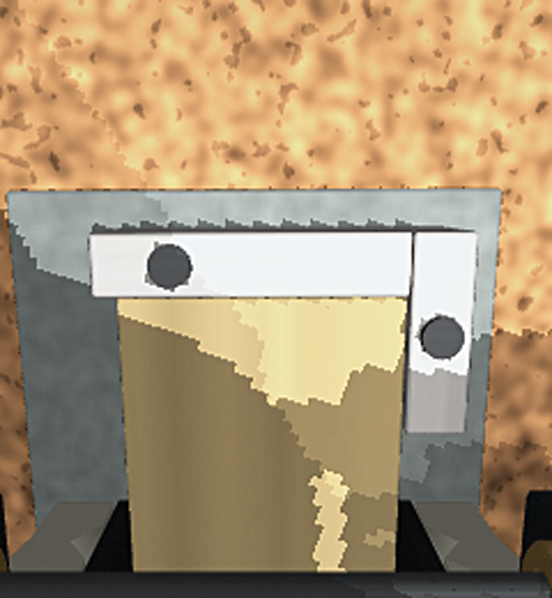

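Now the board is flush with both fences (end at v≈297, right edge at u≈406). I'll relieve the load, release, lift clear and check.

Call:
arm_command:
  motion:
    - [[0, -2.5, -1], [0, 0, 0], 0.4]
    - [[0, 0, 0], [0, 0, 0], 0.76]
    - [[0, 0, 0], [0, 0, 0], 0.76]
    - [[0, 0, 0], [0, 0, 0], 0.76]
    - [[0, 0, 0], [0, 0, 0], 0.76]
    - [[0, 0, -15], [0, 0, 0], 0.76]
    - [[0, 0, -30], [0, 0, 0], 0.76]
    - [[0, 0, -30], [0, 0, 0], 0.76]
    - [[0, 0, -30], [0, 0, 0], 0.76]
    - [[-40, 0, 0], [0, 0, 0], 0.76]
    - [[-25, 0, 0], [0, 0, 0], 0.76]
    - [[0, 0, 0], [0, 0, 0], 0.76]
    - [[0, 0, 0], [0, 0, 0], 0.76]

```text
t: 42.02
eef_pos: [0.5028, 0.2495, 0.1187]
ee_rot: [3.138, -0.001, 1.885]
force: [-0.6, -0.3, -0.1]
width: 0.0667
```

Run:
```python
from h import *
delta([.4807,.3084,.0115],yaw=108.2)
save('wrist','w15',crop=(180,0,460,290),s=2.05);save('side','d15')
d=np.load('pics/d15.npy');
a=cv2.imread('pics/w15.png');b=cv2.resize(d[100:150,265:335],None,fx=3.2,fy=3.2,interpolation=cv2.INTER_CUBIC)
c=np.zeros((a.shape[0],b.shape[1],3),np.uint8);c[:b.shape[0]]=b
r=cv2.resize(d[160:360,200:440],(b.shape[1],int(b.shape[1]*200/240)));c[200:200+r.shape[0]]=r
cv2.imwrite('pics/m15.png',np.hstack([a,c]))
```

```text
t 42.0 pos [0.5028 0.2495 0.1187] rot [ 1.798e+02 -1.000e-01  1.080e+02] F [-0.6 -0.3 -0.1] w 0.0667
 shift [ 62.7  -3.2 107.3]
 turn [ 0.2  -0.07 -0.2 ] shift after turn [ 62.8  -2.6 107.2]
```

View pics/m15.png

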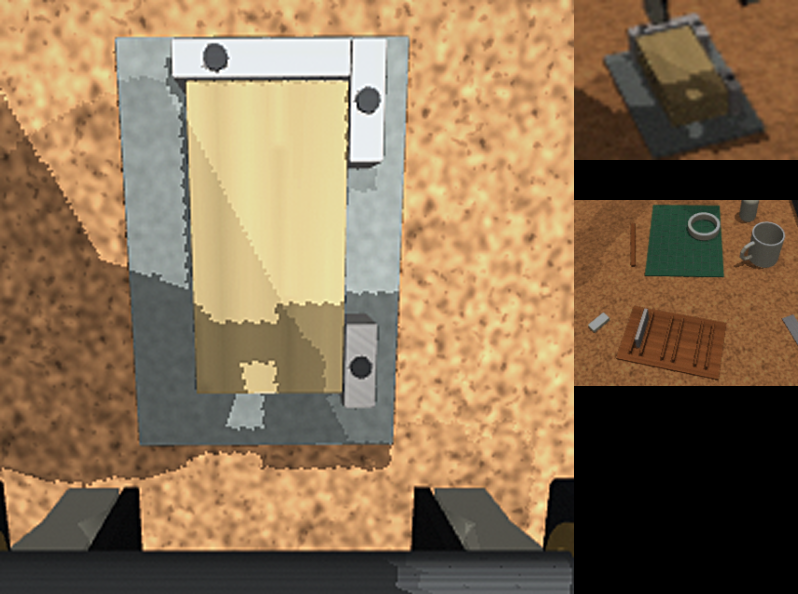

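The stack sits against both fences with nothing of the lower board showing, and the gripper is clear. The plate, tape, mug, pencil and eraser are all in place. Handing in.

```bash
python3 -c "
from station import arm
print(arm.job_done())"
```

```text
the job is handed in; nothing more can be done
None
```

Both boards are stacked in the corner jig, the 16 mm one underneath (pinched at 15.7 mm) and the 12 mm one on top (11.9 mm). I handed in at about 42 s. Each board was laid flat on the mat, let go, taken again by its long edges and pushed against both fences before I fetched the next.

**Last checks:** the final wrist picture shows the stack flush with both fences and none of the lower board sticking out. The plate, tape, mug, pencil and eraser looked unmoved. The knife and glue bottle were not fully in that last picture.

**What disagreed or went wrong:**
- **Fingertips:** they are about 15 mm behind the reported tool point, not 22 mm ahead as stated. My first grasp closed above the board. I measured the offset by touching the board's top edge with the shut fingers (23 N) and corrected for it.
- **Tilt:** the first tilt over the mat stopped at joint 3's limit, so I tipped the boards sideways instead. Each was let go at about 35° and dropped flat the rest of the way.
- **Upper board:** it first stuck about 3 mm short of the end fence; I pushed it home and checked it again.
- **Lower board:** one picture suggested a 1 mm gap at the gap fence. Pushing met 19 N with no movement, so I took it as snug.
- **Pictures:** I viewed about 16, over the budget of 10.

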